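# Clear a sloping press panel and hold the pressing block flush on it

## Robot

A 6-joint arm with a two-finger parallel gripper is mounted at the origin on the work surface. World frame = base frame: x ahead of the robot, y to its left, z up, the work surface at z = 0. Lengths are in m, angles in rad, forces in N, time in s.
With the tool pointing down it reaches from about 0.35 to 0.875 m from the base axis. Payload 4.2 kg.
Tool frame: the origin (TCP) lies on the centre line of the jaws, within the pads' length; the fingertips stand 25 mm ahead of it and the grasp point (between the pads) lies 6 mm ahead of it; x points along the fingers, z is the direction in which the jaws open and shut, and the axes are right-handed (so a half turn about x gives the same grasp; the last joint's range is limited). The gripper opens to 85 mm and grips with 20 to 120 N. Pads are 22 mm wide; open, the fingers measure 114 mm over their backs; the gripper's body (76 mm by 85 mm) begins 54 mm behind the grasp point. The pads swing forward as they close: fully open they stand 13 mm farther back than shut.
Start: joints at [-0.97, 0.385, 0.008, 0, -1.194, -0.259], TCP at [0.21, -0.589, 0.256] pointing down, gripper open.
Joint ranges: [-3.14, 3.14], [-1.21, 2.06], [-1.07, 1.41], [-3.16, 2.05], [-2.99, -0.16], [-3.1, 3.1]. Speed limits (rad/s): [2.79, 2.79, 3.14, 3.14, 3.14, 3.14].

## Interface

Orientations are given as a rotation vector (axis times angle).
In Python, from cell import manip gives the robot as it stands.
- The arm moves only by the tool play_rows, never from a script. Its argument "commands" is a list of rows, each an object with "dp": the shift along the tool's x, y, z in units of 800 mm (1.0 is 800 mm), a list of three; "spin": the turn about the tool's x in units of 90 degrees (1.0 is 90 degrees). A call has exactly 10 rows; each row is the pose to reach, as a shift and turn from the pose commanded when the call began, along the tool's axes at that moment; what a row does not reach only later rows make up. A row lasts 1/8 s, in which the tool goes at most 62.5 mm and 10.7 degrees, less where a joint would pass 70% of its speed; a pose out of reach is approached as far as the arm can. A call with a number of a shift or a turn outside -1 to 1 is refused whole. A call with a gripper value outside its range is refused whole. "fingers" is the closure, from -1 (fully open) to 1 (shut), set as the call begins (left out, the last holds). The fingers move at their own pace and stop on an object; "squeeze" is the grip in N (left out, the last holds). Time passes only in rows, so rows that repeat a pose let the fingers close, or fill a call up. It gives the time, the measured TCP pose, the force and the opening at its end, in the units of the state.
- manip.read_state(): the state, without advancing time (a new reading comes with each control period).
- manip.get_image(name): name is "side" or "top"; returns a dict with "pixels" (480x640x3 uint8, red, green, blue), "mtx" (3x3 intrinsics, pixels), "position" and "orientation" of the camera in the world. Camera axes: x right, y down, z forward; pixel columns grow to the right and rows downward; lengths in m; the calibration is good to about 2 mm. A picture is of the moment at which its call begins. There is no depth.
- manip.job_done(): hands the job in, once; it reports no verdict.
The state is a dict: "t": time; "joint_pos": joint angles; "qd": joint speeds; "joint_efforts": joint torques, N m; "ee_pos": TCP position; "orientation": TCP orientation; "force": force on the tool from outside, world axes, zero at the start; "ft_torque": the same for the moment, N m; "finger_gap": finger opening in m.
Only numpy, scipy, OpenCV 4.12 (cv2) and the standard library are available. Lean on these libraries where they do the work, as an engineer would, in place of code of your own. Each camera call takes 0.05 s, during which the arm holds its last target.

## Task

Take the pressing block by its red handle and use it to sweep the three loose offcuts off the sloping sprung panel of the jig onto the bench. Then tilt the block to match the slope and hold its sole flush on the panel inside the blue outline, long side along the slope, pressing the panel in to about half its travel, so that I can tighten a clamp; finish while still gripping and pressing. Leave the jig's slope and everything else on the bench as they are.

Things in the scene. Friction and masses are not known exactly. Their poses are not given: they have to be found in the camera images.
- block: Pressing block, loose, sole-down on the bench, about 0.2 kg: dark wooden slab 120 (x) x 60 (y) x 20 mm (z) with a red rib handle on top, 90 mm long along x, 22 mm wide across y, from 20 to 64 mm above the sole. Origin: centre of the flat sole (underside); z points out through the handle. Its ends are alike: a half turn about z makes no difference.
- toe (a point): point on the block's sole, on its centre line, 55 mm along the block's +x
- heel (a point): point on the block's sole, on its centre line, 55 mm along the block's -x
- seat (a point): Centre of the top face of the sprung panel, a pale board 130 (x) x 170 (y) x 14 mm on the jig's tilting cradle; sinks with it. A blue outline 126 x 68 mm round it shows where the block goes. x runs down the slope, away from the robot, y level across it, z square to the face, outwards. Locked at a slope of 0.15 to 0.38 rad; low edge of the face 70 to 90 mm above the bench. Free above and beside.
- panel (a joint): how far the sprung panel has been pushed in, square to its face, in m: 0 at rest, 0.014 at the stop. It does not tilt as it sinks. Needs about 2 N to start moving and 1 N more for each mm, about 9 N at half travel.
- rim (a point): middle of the upper edge (nearer the robot) of the tilting cradle under the panel, 65 mm from its middle; stays where it is
- jig: fixed base of the pressing jig, 150 x 130 mm; origin at the centre of its underside on the bench, its x is the horizontal direction in which the panel falls. The cradle's hinge axis runs along its y, 50 mm above the origin and 48 mm under the panel's face.
- chip1: dark wooden offcut chip, 30 x 20 x 12 mm, 10 g, loose on the panel's face, held only by friction; origin at the centre of its underside
- chip2: dark wooden offcut chip, 24 x 24 x 10 mm, 10 g, loose on the panel's face, held only by friction; origin at the centre of its underside
- chip3: dark wooden offcut chip, 30 x 16 x 12 mm, 10 g, loose on the panel's face, held only by friction; origin at the centre of its underside
- tin: bystander: open green round tin, 76 mm across, 95 mm tall; stays where it is
- glue: bystander: white glue bottle with orange cap, 56 mm across, 150 mm tall; stays where it is
- driver: bystander: screwdriver with blue handle, lying; stays where it is
- mallet: bystander: hammer, lying; stays where it is
- square: bystander: try square, dark wooden stock and steel blade, lying; stays where it is
- strip: bystander: pale wooden strip 240 x 45 x 18 mm, lying; stays where it is
- waxtin: bystander: low round yellow tin with white lid, 72 mm across, 40 mm tall; stays where it is
Not all that is in view belongs to the job. Of the things that look like the block, the smallest one is meant. What is shaped like the jig but turquoise is not meant.

How it is judged:
On the way:
1. all three offcuts are off the panel and down on the bench while the block is held (height (world z) of each of chip1, chip2, chip3 below 0.035 m and contact force between the fingers and block above 2 N), for 0.1 s.
At the end, for the whole second after the job is handed in: Offcuts on the bench; the block gripped, at rest, sole flat on the panel (0.06 rad, both ends within 3 mm of the face), centred in the outline within 20 mm along and across, long side along the slope within 0.2 rad, and the panel pressed in 4 to 11.5 mm of its 14 mm (all of step 1 and angle between the z axis of block and the z axis of seat, either way round below 0.06 rad and angle between the x axis of block and the x axis of seat, either way round below 0.2 rad and z of toe in the frame of seat between -0.003 and 0.003 m and z of heel in the frame of seat between -0.003 and 0.003 m and x of block in the frame of seat between -0.02 and 0.02 m and y of block in the frame of seat between -0.02 and 0.02 m and value of joint panel between 0.004 and 0.0115 m and linear speed of block below 0.01 m/s); the arm keeps its last pose, push and grip.
It fails at once if the slope of the jig is changed (the cradle's high edge shifts more than 6 mm) (distance of rim from where it was at the start of the episode above 0.006 m).
It fails at once if the fingers push an offcut instead of the block (contact force between the fingers and chip1 above 1 N or contact force between the fingers and chip2 above 1 N or contact force between the fingers and chip3 above 1 N).
It fails at once if something else on the bench is disturbed (shifted more than 30 mm) (distance of any of tin, glue, driver, mallet, square, strip, waxtin from where it was at the start of the episode above 0.03 m).
It also fails if it takes over 45 s, if anything falls off the work surface, if the arm or the gripper's body presses on something with over 40 N, if the wrist force passes 120 N, or if a joint passes its speed limit or range.

## Working session

There is one attempt and no reset: what is moved stays moved. The work goes in short steps, Python scripts to look and compute and a tool call to move; the robot and the scene stay as the last step left them, time stands still between calls to the robot, and variables do not carry over. Pictures are saved under pics/ and viewed, and the job is handed in when it is done.

Besides the shell and the picture viewer there is one more tool, called after "Emit:" as name([rows], argument=value, ...), one row to a line, values as JSON. play_rows: Moves the arm, as the interface text tells. Shifts and turns lie within -1 to 1; 1 stands for 800 mm of shift or 90 degrees of turn. Its arguments: {"type":"object","properties":{"commands":{"type":"array","items":{"type":"object","properties":{"dp":{"type":"array","items":{"type":"number","minimum":-1,"maximum":1}},"spin":{"type":"number","minimum":-1,"maximum":1}}}},"fingers":{"type":"number"},"squeeze":{"type":"number"}},"required":["commands"]}

```bash
ls; mkdir -p pics; python3 - <<'E'
from cell import manip
import cv2, numpy as np
s=manip.read_state(); print({k:np.round(v,4) for k,v in s.items()})
for n in ("side","top"):
    im=manip.get_image(n); cv2.imwrite(f"pics/{n}0.png",im["pixels"][:,:,::-1]); print(n,im["mtx"],im["position"],im["orientation"])
    np.savez(f"{n}0.npz",**im)
E
```

```text
pics
{'t': np.float64(0.0), 'joint_pos': array([-9.704e-01,  3.856e-01,  6.600e-03, -5.000e-04, -1.194e+00,
       -2.586e-01]), 'qd': array([ 0.0009, -0.0017,  0.0017,  0.001 , -0.0005, -0.0009]), 'joint_efforts': array([ 0.00000e+00, -3.92289e+01,  1.88394e+01,  4.18600e+00,
       -4.70000e-03, -0.00000e+00]), 'ee_pos': array([ 0.2093, -0.5883,  0.2552]), 'orientation': array([-1.4543,  1.0265,  1.4576]), 'force': array([-0.1127, -0.2562,  0.2865]), 'ft_torque': array([-0.0079, -0.0102, -0.0108]), 'finger_gap': np.float64(0.0855)}
side [[527.37278869   0.         314.89357657]
 [  0.         527.37278869 237.23475726]
 [  0.           0.           1.        ]] [0.0323098  0.69659566 0.99101434] [-0.85894513  2.5683271  -1.04922416]
top [[502.26998964   0.         323.15493757]
 [  0.         502.26998964 249.78451319]
 [  0.           0.           1.        ]] [ 4.21014823e-01 -4.67411425e-04  1.44226407e+00] [-2.15145605  2.2033004  -0.12610708]
```

View pics/side0.png

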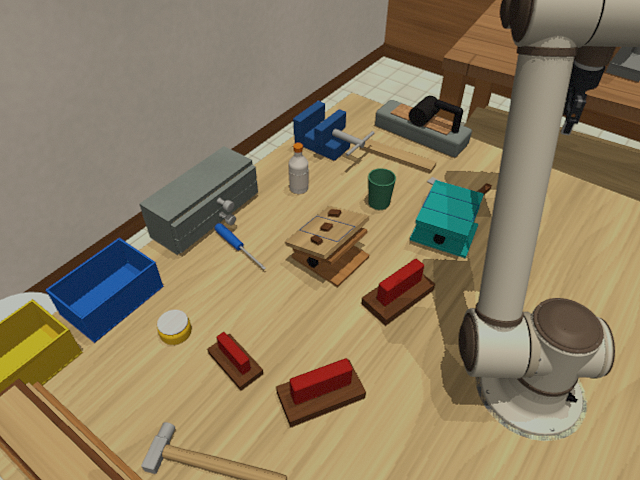

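View pics/top0.png

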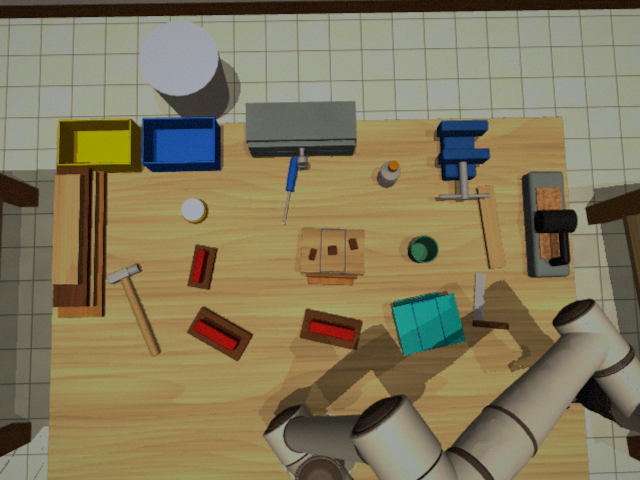

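Three look-alike blocks in the top view: (202,267), (220,333) and (331,329). The one at (202,267), side (235,358), looks smallest. I'll check that with measured sizes and an enlarged crop.

```bash
cat > h.py <<'E'
import numpy as np, cv2
from scipy.spatial.transform import Rotation as R
class Cam:
    def __init__(s,im):
        s.px=im["pixels"]; s.K=np.array(im["mtx"]); s.p=np.array(im["position"]); s.R=R.from_rotvec(im["orientation"]).as_matrix()
    def proj(s,P):
        q=(np.atleast_2d(P)-s.p)@s.R; uv=q@s.K.T; return uv[:,:2]/uv[:,2:]
    def ray(s,uv):
        uv=np.atleast_2d(uv); d=np.c_[uv,np.ones(len(uv))]@np.linalg.inv(s.K).T@s.R.T; return d/np.linalg.norm(d,axis=1)[:,None]
    def onz(s,uv,z):
        d=s.ray(uv); return s.p+d*((z-s.p[2])/d[:,2])[:,None]
def load(n): return Cam(dict(np.load(n)))
def tri(c1,u1,c2,u2):
    A=[];b=[]
    for c,u in((c1,u1),(c2,u2)):
        d=c.ray(u)[0]; M=np.eye(3)-np.outer(d,d); A.append(M); b.append(M@c.p)
    x=np.linalg.lstsq(np.vstack(A),np.hstack(b),rcond=None)[0]; return x
def crop(px,x0,y0,w,h,k,name):
    c=px[y0:y0+h,x0:x0+w,::-1]; cv2.imwrite(name,cv2.resize(c,None,fx=k,fy=k,interpolation=cv2.INTER_CUBIC))
E
python3 - <<'E'
from h import *
t=load("top0.npz"); s=load("side0.npz")
crop(t.px,180,235,80,130,4.6,"pics/blk_t.png")
crop(t.px,290,215,90,80,7,"pics/jig_t.png")
crop(s.px,280,195,100,90,6.6,"pics/jig_s.png")
crop(s.px,195,320,80,80,7,"pics/blk_s.png")
hsv=cv2.cvtColor(t.px,cv2.COLOR_RGB2HSV)
m=((hsv[:,:,0]<8)|(hsv[:,:,0]>172))&(hsv[:,:,1]>180)&(hsv[:,:,2]>120)
n,l,st,ce=cv2.connectedComponentsWithStats(m.astype(np.uint8))
for i in range(1,n):
    if st[i,4]>60:
        pts=np.argwhere(l==i)[:,::-1].astype(float)
        P=t.onz(pts,0.064)[:,:2].astype(np.float32); print(st[i],ce[i],cv2.minAreaRect(P))
E
```

```text
[192 250  12  32 207] [197.74396135 265.81642512] ((0.5236496329307556, 0.3205118477344513), (0.017754685133695602, 0.08581285923719406), 78.68463897705078)
[194 321  42  30 433] [214.57967667 335.24018476] ((0.3336876928806305, 0.2751415967941284), (0.12021543830633163, 0.02594241313636303), 59.160316467285156)
[309 322  45  18 425] [331.23294118 330.67058824] ((0.33787161111831665, -0.04075563699007034), (0.1198115199804306, 0.02614666521549225), 76.41600036621094)
```

View pics/blk_t.png

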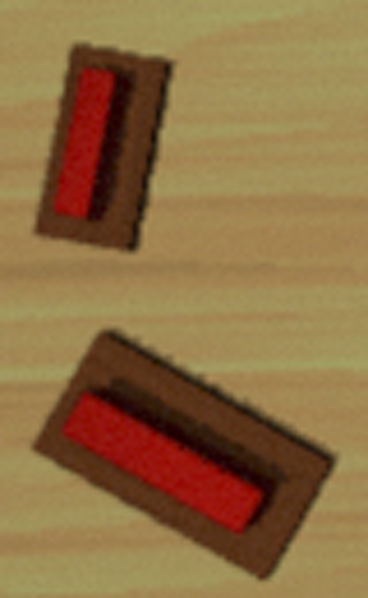

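View pics/jig_t.png

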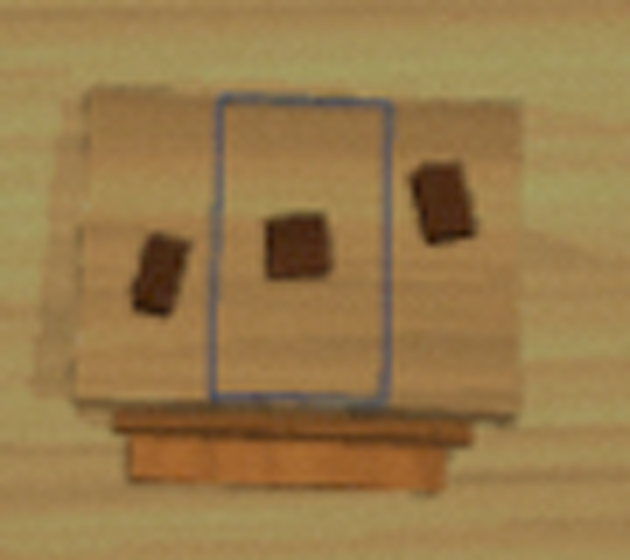

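View pics/jig_s.png

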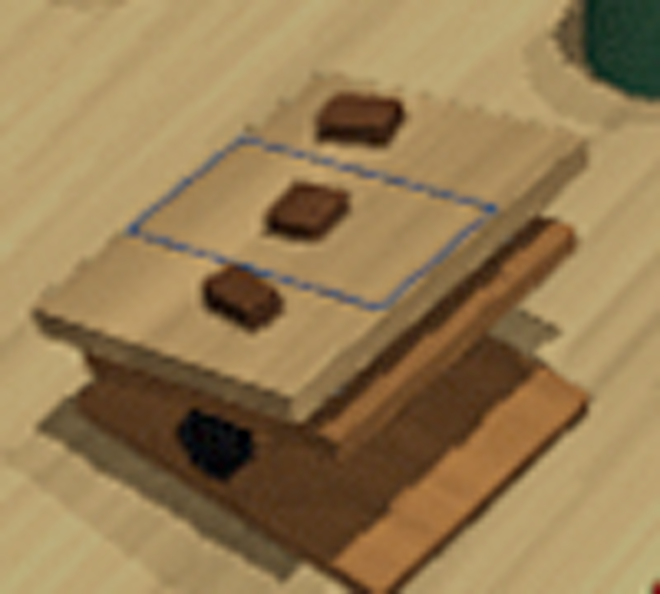

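View pics/blk_s.png

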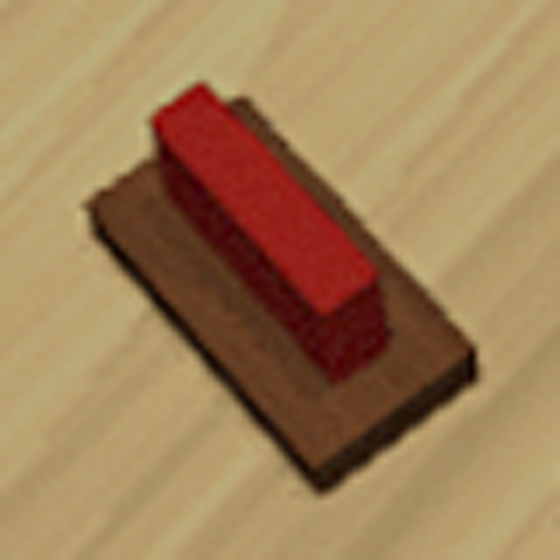

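The handle measures about 86 x 18 mm, where 90 x 22 is stated and the other two come out near 120 x 26. So (202,267) is the block. The jig is the pale one at top (332,252). Next I'll fit its pose and slope, the block's pose and the chip positions.

```bash
cat > fit.py <<'E'
from h import *
from scipy.optimize import least_squares
t=load("top0.npz"); s=load("side0.npz")
def un(p,k,o): return (np.array(p,float)+.5)/k-.5+np.array(o)
XY=np.array([[63,34],[63,-34],[-63,-34],[-63,34],[65,85],[65,-85],[-65,-85],[-65,85]])/1e3
tp=un([(220,97),(391,102),(387,403),(212,399),(88,88),(521,99),(515,420),(76,405)],7,(290,215))
sp=un([(133,231),(247,138),(495,209),(382,307),(38,316),(320,75),(585,148),(298,412)],6.6,(280,195))
def pose(p):
    x,y,yaw,th=p[:4]; Rm=(R.from_euler('z',yaw)*R.from_euler('y',th)).as_matrix()
    return np.array([x,y,.05])+Rm@[0,0,.048],Rm
def pts(p): o,Rm=pose(p); return o+np.c_[XY,np.zeros(8)]@Rm.T
w=np.array([1]*4+[.5]*4)[:,None]
def res(p):
    P=pts(p); return np.r_[((t.proj(P)-tp)*w).ravel(),((s.proj(P)-sp-p[4:6])*w).ravel(), p[4:6]/1.0]
if __name__=="__main__":
    f=least_squares(res,[.53,-.03,0,.25,0,0]); print(f.x,np.sqrt(np.mean(f.fun**2))); print(np.round(f.fun.reshape(-1,2),2))
    o,Rm=pose(f.x); print("seat",o, "slope",f.x[3],"corners",pts(f.x).round(3).tolist())
    cov=np.linalg.inv(f.jac.T@f.jac)*np.mean(f.fun**2); print("sd",np.sqrt(np.diag(cov)))
    np.save("jig.npy",f.x)
    for n,c in (("c_right",(443,204)),("c_mid",(298,246)),("c_left",(161,275))):
        uv=un([c],7,(290,215)); d=t.ray(uv)[0]; n_=Rm[:,2]; k=((o+.012*n_-t.p)@n_)/(d@n_); P=t.p+k*d
        print(n,P.round(3),"in seat",((P-o)@Rm).round(3))
    # block: slab top corners
    bt=un([(78,43),(170,62),(135,250),(38,235)],4.6,(180,235))
    print(cv2.minAreaRect(t.onz(bt,0.02)[:,:2].astype(np.float32)),t.onz(bt,.02).mean(0))
    bs=un([(90,205),(325,475),(475,352),(240,98)],7,(195,320))
    print(cv2.minAreaRect(s.onz(bs,0.02)[:,:2].astype(np.float32)),s.onz(bs,.02).mean(0))
    hs=un([(204,84),(155,118),(325,310),(378,270)],7,(195,320))
    print(cv2.minAreaRect(s.onz(hs,0.064)[:,:2].astype(np.float32)),s.onz(hs,.064).mean(0))
    ht=un([(85,66),(114,70),(92,216),(56,213)],4.6,(180,235))
    print(cv2.minAreaRect(t.onz(ht,0.064)[:,:2].astype(np.float32)),t.onz(ht,.064).mean(0))
E
python3 fit.py; python3 - <<'E'
from cell import manip
from scipy.spatial.transform import Rotation as R
s=manip.read_state(); print(R.from_rotvec(s["orientation"]).as_matrix().round(3))
E
```

```text
[ 0.53985341 -0.04822123 -0.05705091  0.30836146 -0.21397696 -0.66028572] 0.4774961624286457
[[-0.25  0.18]
 [ 0.07  0.31]
 [ 0.22  0.22]
 [-0.47 -0.06]
 [ 0.03  0.09]
 [ 0.02  0.36]
 [ 0.59 -0.43]
 [-0.18 -0.43]
 [-0.82  0.33]
 [-0.32  0.01]
 [ 0.83 -0.09]
 [ 0.15  0.76]
 [-0.5  -0.69]
 [ 0.38 -0.45]
 [ 0.27 -0.93]
 [-0.27 -1.27]
 [-0.21 -0.66]]
seat [ 0.5543976  -0.04905189  0.09573594] slope 0.30836146471550124 corners [[0.616, -0.019, 0.077], [0.612, -0.086, 0.077], [0.493, -0.08, 0.115], [0.496, -0.012, 0.115], [0.621, 0.032, 0.076], [0.611, -0.137, 0.076], [0.488, -0.13, 0.115], [0.497, 0.039, 0.115]]
sd [0.00066628 0.00054459 0.0054952  0.00904031 0.26583629 0.23742113]
c_right [ 0.57  -0.103  0.102] in seat [ 0.015 -0.053  0.012]
c_mid [ 0.554 -0.047  0.108] in seat [-0.004  0.002  0.012]
c_left [0.544 0.005 0.113] in seat [-0.018  0.054  0.012]
((0.5233871936798096, 0.3170185387134552), (0.060053836554288864, 0.1201813593506813), 78.32645416259766) [0.52354176 0.31750151 0.02      ]
((0.5198363661766052, 0.32346999645233154), (0.05663352087140083, 0.12199903279542923), 78.73178100585938) [0.52016749 0.32339865 0.02      ]
((0.5211864709854126, 0.3227870762348175), (0.019064417108893394, 0.0859479308128357), 79.14364624023438) [0.52116528 0.32246086 0.064     ]
((0.5240548849105835, 0.3191850781440735), (0.021382806822657585, 0.08896241337060928), 80.78328704833984) [0.52426095 0.31866086 0.064     ]
[[-0.001 -0.942 -0.335]
 [ 0.002 -0.335  0.942]
 [-1.     0.     0.002]]
```

Emit:
play_rows([
  {"dp": [0.0,-0.075,0.094],"spin": 0.04},
  {"dp": [0.0,-0.125,0.156],"spin": 0.08},
  {"dp": [0.0,-0.175,0.219],"spin": 0.12},
  {"dp": [0.0,-0.225,0.281],"spin": 0.16},
  {"dp": [0.0,-0.275,0.344],"spin": 0.2},
  {"dp": [0.0,-0.325,0.406],"spin": 0.24},
  {"dp": [0.0,-0.375,0.469],"spin": 0.28},
  {"dp": [0.0,-0.425,0.531],"spin": 0.32},
  {"dp": [0.0,-0.475,0.594],"spin": 0.348},
  {"dp": [0.0,-0.525,0.656],"spin": 0.348},
], fingers=-1, squeeze=40)

```text
t: 1.35
ee_pos: [0.4138, 0.0039, 0.2564]
orientation: [-1.057, 1.298, 1.057]
force: [1.5, -0.0, 0.1]
finger_gap: 0.0855
```

```bash
cat > mv.py <<'E'
import sys,numpy as np
from cell import manip
from scipy.spatial.transform import Rotation as R
def show(target=None,zang=None):
    s=manip.read_state(); M=R.from_rotvec(s["orientation"]).as_matrix(); p=np.array(s["ee_pos"])
    a=np.degrees(np.arctan2(M[1,2],M[0,2]))
    print("t",round(s["t"],2),"p",p.round(4),"zang",round(a,2),"xdir",M[:,0].round(3),"F",np.round(s["force"],2),"gap",round(float(s["finger_gap"]),4),"q",np.round(s["joint_pos"],2))
    if target is not None: print("dp",(M.T@(np.array(target)-p)/.8).round(4))
    if zang is not None: print("spin",round(-(((zang-a)+90)%180-90)/90,4))
if __name__=="__main__":
    a=[float(v) for v in sys.argv[1:]]
    show(a[:3] if len(a)>=3 else None, a[3] if len(a)>3 else None)
E
python3 mv.py 0.523 0.3195 0.2 78.3
```

```text
t 1.35 p [0.4138 0.0039 0.2564] zang 78.29 xdir [ 0.001  0.    -1.   ] F [ 1.47 -0.03  0.14] gap 0.0855 q [ 0.41  0.01 -0.47  0.   -1.09 -2.18]
dp [ 0.0707 -0.0536  0.4139]
spin -0.0001
```

Emit:
play_rows([
  {"dp": [0.0,-0.009,0.069]},
  {"dp": [0.01,-0.018,0.138]},
  {"dp": [0.02,-0.027,0.207]},
  {"dp": [0.03,-0.036,0.276]},
  {"dp": [0.04,-0.045,0.345]},
  {"dp": [0.06,-0.0536,0.414]},
  {"dp": [0.1,-0.0536,0.414]},
  {"dp": [0.1,-0.0536,0.414]},
  {"dp": [0.1,-0.0536,0.414]},
  {"dp": [0.1,-0.0536,0.414]},
])

```text
validation failed for argument at $.co...
```

```bash
python3 mv.py 0.523 0.3195 0.055 78.3; python3 - <<'E'
from h import *
from cell import manip
im=manip.get_image("side"); c=Cam(im); crop(c.px,160,260,160,140,5,"pics/pre.png")
E
```

```text
t 1.35 p [0.4138 0.0039 0.2564] zang 78.29 xdir [ 0.001  0.    -1.   ] F [ 1.47 -0.03  0.14] gap 0.0855 q [ 0.41  0.01 -0.47  0.   -1.09 -2.18]
dp [ 0.252  -0.0535  0.4139]
spin -0.0001
```

View pics/pre.png

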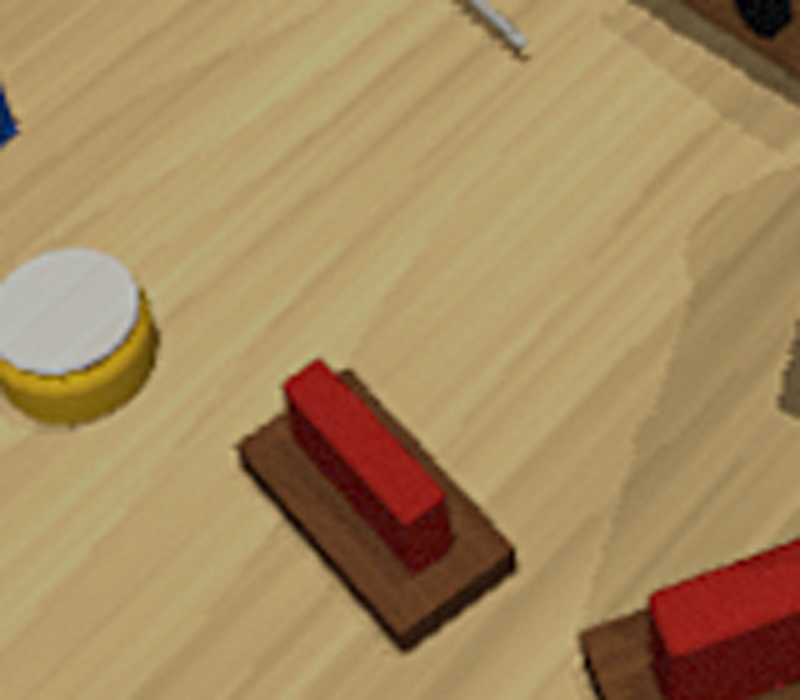

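The move was refused because the spin values were missing, so the arm didn't move. The crop shows the block at rest, unchanged. I'll send it again with spin included.

Emit:
play_rows([
  {"dp": [0.0,-0.009,0.069],"spin": 0},
  {"dp": [0.01,-0.018,0.138],"spin": 0},
  {"dp": [0.02,-0.027,0.207],"spin": 0},
  {"dp": [0.03,-0.036,0.276],"spin": 0},
  {"dp": [0.04,-0.045,0.345],"spin": 0},
  {"dp": [0.06,-0.0536,0.414],"spin": 0},
  {"dp": [0.1,-0.0536,0.414],"spin": 0},
  {"dp": [0.13,-0.0536,0.414],"spin": 0},
  {"dp": [0.13,-0.0536,0.414],"spin": 0},
  {"dp": [0.13,-0.0536,0.414],"spin": 0},
])

```text
t: 2.65
ee_pos: [0.5237, 0.3176, 0.1533]
orientation: [-1.057, 1.298, 1.057]
force: [0.6, -0.0, -0.9]
finger_gap: 0.0853
```

```bash
python3 mv.py 0.523 0.3195 0.055 78.3; python3 - <<'E'
from h import *
from cell import manip
im=manip.get_image("side"); c=Cam(im); crop(c.px,160,260,160,140,5,"pics/pre2.png")
E
```

```text
t 2.65 p [0.5237 0.3176 0.1533] zang 78.27 xdir [ 0.001  0.001 -1.   ] F [ 0.61 -0.02 -0.87] gap 0.0853 q [ 0.81  0.45 -0.16  0.   -0.96 -2.59]
dp [0.1228 0.0015 0.002 ]
spin -0.0003
```

View pics/pre2.png

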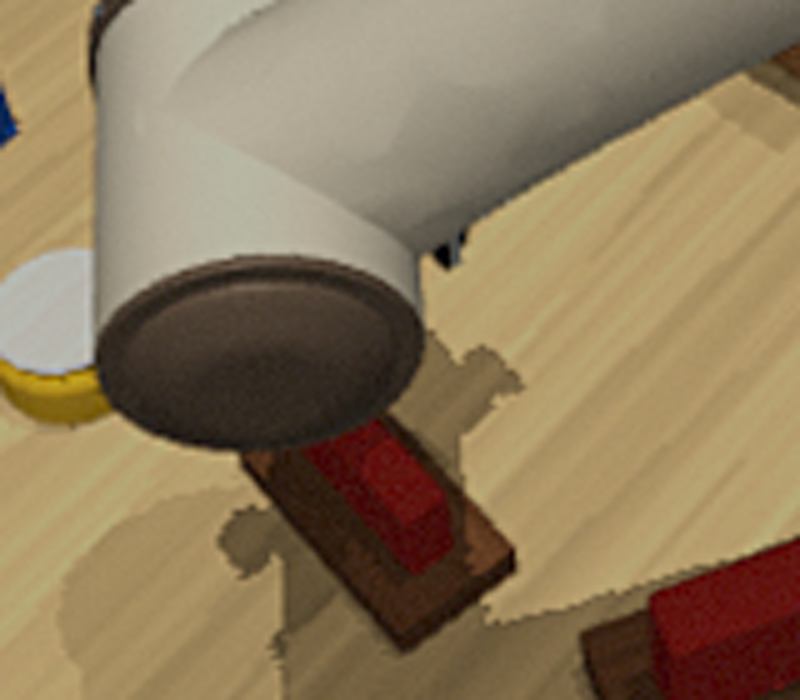

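The hand is above the handle and lined up with it, so I'll descend.

Emit:
play_rows([
  {"dp": [0.025,0.0015,0.002],"spin": 0},
  {"dp": [0.05,0.0015,0.002],"spin": 0},
  {"dp": [0.075,0.0015,0.002],"spin": 0},
  {"dp": [0.095,0.0015,0.002],"spin": 0},
  {"dp": [0.11,0.0015,0.002],"spin": 0},
  {"dp": [0.12,0.0015,0.002],"spin": 0},
  {"dp": [0.123,0.0015,0.002],"spin": 0},
  {"dp": [0.123,0.0015,0.002],"spin": 0},
  {"dp": [0.123,0.0015,0.002],"spin": 0},
  {"dp": [0.123,0.0015,0.002],"spin": 0},
])

```text
t: 3.95
ee_pos: [0.5225, 0.3194, 0.0543]
orientation: [-1.057, 1.298, 1.057]
force: [-0.3, -0.1, 0.2]
finger_gap: 0.0853
```

Emit:
play_rows([
  {"dp": [0,0,0],"spin": 0},
  {"dp": [0,0,0],"spin": 0},
  {"dp": [0,0,0],"spin": 0},
  {"dp": [0,0,0],"spin": 0},
  {"dp": [0,0,0],"spin": 0},
  {"dp": [0,0,0],"spin": 0},
  {"dp": [0,0,0],"spin": 0},
  {"dp": [0,0,0],"spin": 0},
  {"dp": [0,0,0],"spin": 0},
  {"dp": [0,0,0],"spin": 0},
], fingers=1, squeeze=40)

```text
t: 5.2
ee_pos: [0.5226, 0.3195, 0.0542]
orientation: [-1.057, 1.298, 1.057]
force: [1.2, 2.6, 1.5]
finger_gap: 0.0212
```

```bash
python3 mv.py 0.523 0.3195 0.055 78.3
```

```text
t 5.2 p [0.5226 0.3195 0.0542] zang 78.27 xdir [ 0.001  0.001 -1.   ] F [1.17 2.64 1.5 ] gap 0.0212 q [ 0.81  0.57 -0.25  0.   -0.75 -2.59]
dp [-0.0011 -0.0005  0.    ]
spin -0.0003
```

```bash
cat > tgt.py <<'E'
import sys,numpy as np
from fit import pose
p=np.load("jig.npy"); o,Rm=pose(p)
def tcp(xs,ys,zs,h=0.0482): return o+Rm@np.array([xs,ys,zs+h])+np.array([0,0,.006])
if __name__=="__main__":
    from mv import show
    a=[float(v) for v in sys.argv[1:]]; T=tcp(a[0]/1e3,a[1]/1e3,a[2]/1e3); print("tcp",T.round(4)); show(T,86.7)
E
python3 tgt.py 0 101 60;python3 tgt.py 0 101 0
```

```text
tcp [0.5929 0.0499 0.2048]
t 5.2 p [0.5226 0.3195 0.0542] zang 78.27 xdir [ 0.001  0.001 -1.   ] F [1.17 2.64 1.5 ] gap 0.0212 q [ 0.81  0.57 -0.25  0.   -0.75 -2.59]
dp [-0.1885 -0.1547 -0.312 ]
spin -0.0936
tcp [0.5748 0.0509 0.1477]
t 5.2 p [0.5226 0.3195 0.0542] zang 78.27 xdir [ 0.001  0.001 -1.   ] F [1.17 2.64 1.5 ] gap 0.0212 q [ 0.81  0.57 -0.25  0.   -0.75 -2.59]
dp [-0.1171 -0.1321 -0.3154]
spin -0.0936
```

Emit:
play_rows([
  {"dp": [-0.04,0,0],"spin": 0},
  {"dp": [-0.1,0,0],"spin": 0},
  {"dp": [-0.16,-0.015,-0.035],"spin": 0},
  {"dp": [-0.1885,-0.04,-0.09],"spin": -0.03},
  {"dp": [-0.1885,-0.065,-0.15],"spin": -0.06},
  {"dp": [-0.1885,-0.09,-0.21],"spin": -0.0936},
  {"dp": [-0.1885,-0.115,-0.27],"spin": -0.0936},
  {"dp": [-0.1885,-0.132,-0.305],"spin": -0.0936},
  {"dp": [-0.1885,-0.132,-0.3154],"spin": -0.0936},
  {"dp": [-0.1885,-0.132,-0.3154],"spin": -0.0936},
])

```text
t: 6.45
ee_pos: [0.5732, 0.0501, 0.2036]
orientation: [-1.164, 1.239, 1.168]
force: [0.6, 0.1, -2.5]
finger_gap: 0.0211
```

```bash
python3 tgt.py 0 101 0; python3 - <<'E'
from h import *
from cell import manip
im=manip.get_image("side"); c=Cam(im); crop(c.px,220,110,200,150,4,"pics/ab_s.png")
im=manip.get_image("top"); c=Cam(im); crop(c.px,250,180,160,120,5,"pics/ab_t.png")
E
```

```text
tcp [0.5748 0.0509 0.1477]
t 6.45 p [0.5732 0.0501 0.2036] zang 86.62 xdir [-0.003 -0.    -1.   ] F [ 0.6   0.08 -2.5 ] gap 0.0211 q [ 0.37  0.35 -0.19 -0.   -1.04 -2.  ]
dp [ 0.0699 -0.0022  0.0012]
spin -0.0009
```

View pics/ab_s.png

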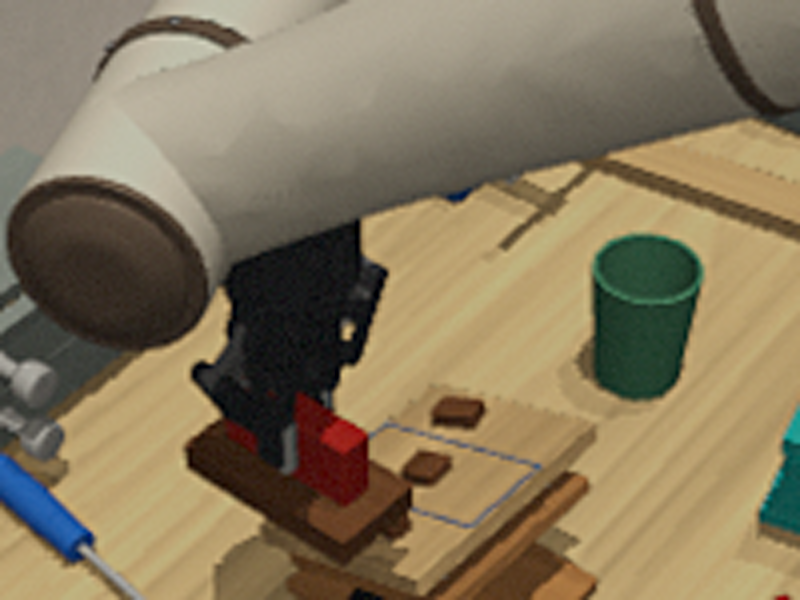

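View pics/ab_t.png

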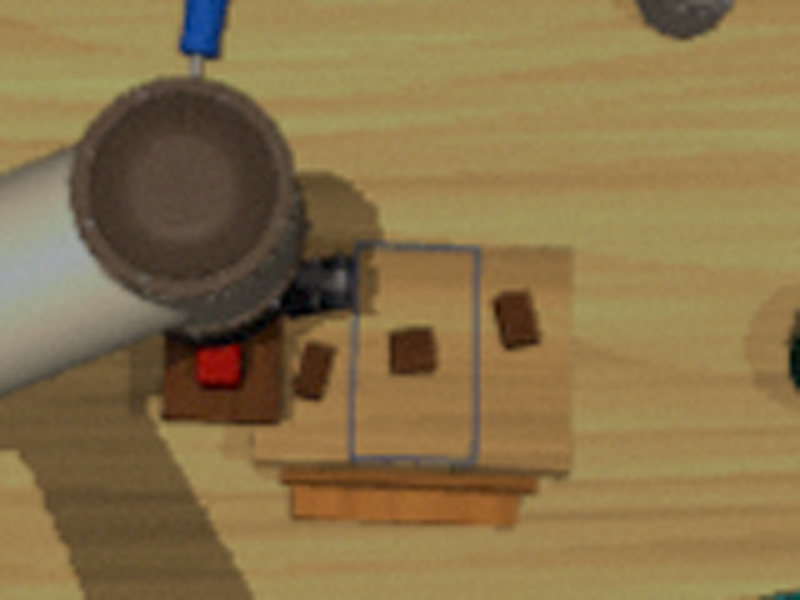

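Emit:
play_rows([
  {"dp": [0.02,-0.002,0.002],"spin": 0},
  {"dp": [0.035,-0.002,0.002],"spin": 0},
  {"dp": [0.045,-0.002,0.002],"spin": 0},
  {"dp": [0.05,-0.002,0.002],"spin": 0},
  {"dp": [0.054,-0.002,0.002],"spin": 0},
  {"dp": [0.058,-0.002,0.002],"spin": 0},
  {"dp": [0.062,-0.002,0.002],"spin": 0},
  {"dp": [0.066,-0.002,0.002],"spin": 0},
  {"dp": [0.07,-0.002,0.002],"spin": 0},
  {"dp": [0.07,-0.002,0.002],"spin": 0},
], squeeze=22)

```text
t: 7.8
ee_pos: [0.5785, 0.0524, 0.1508]
orientation: [-1.17, 1.23, 1.163]
force: [1.8, -0.7, 7.7]
finger_gap: 0.0218
```

```bash
python3 tgt.py 0 101 0; python3 - <<'E'
from h import *
from cell import manip
im=manip.get_image("side"); c=Cam(im); crop(c.px,240,160,150,120,5,"pics/t1_s.png")
im=manip.get_image("top"); c=Cam(im); crop(c.px,260,200,120,100,6,"pics/t1_t.png")
E
```

```text
tcp [0.5748 0.0509 0.1477]
t 7.8 p [0.5785 0.0524 0.1508] zang 86.78 xdir [ 0.006  0.    -1.   ] F [ 1.76 -0.73  7.72] gap 0.0218 q [ 0.37  0.4  -0.25  0.   -0.91 -2.  ]
dp [ 0.0039  0.0046 -0.0021]
spin 0.0009
```

View pics/t1_s.png

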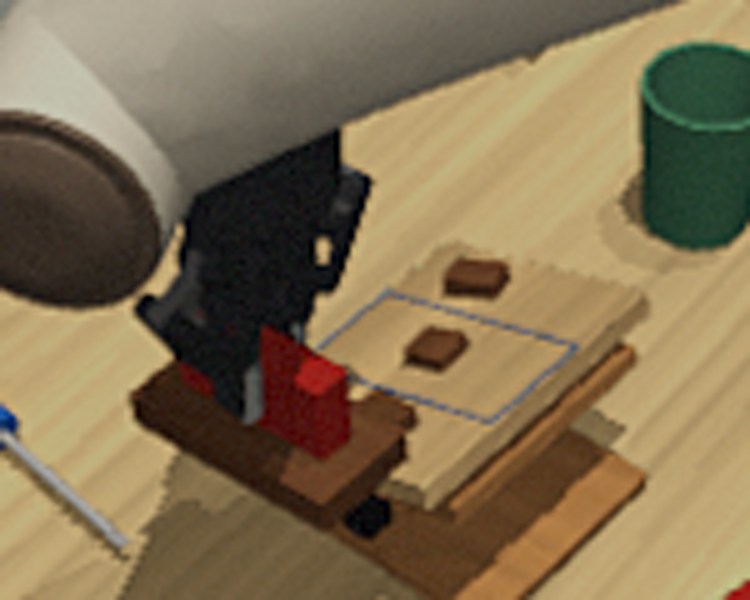

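View pics/t1_t.png

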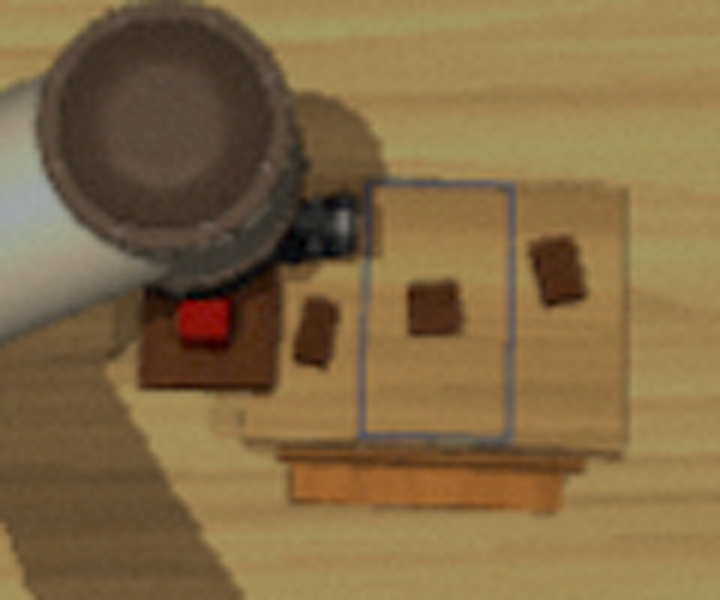

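```bash
cat > btilt.py <<'E'
from h import *
from fit import un
from scipy.optimize import least_squares
# visible block corner points (side view): block coords -> crop px
def fit_tilt(cam,pts,tcp,yaw,h=0.0482,off=(0,0)):
    B=np.array([b for b,_ in pts]); U=np.array([u for _,u in pts])
    def model(p):
        Rm=(R.from_euler('z',yaw)*R.from_euler('y',p[0])*R.from_euler('x',p[4])).as_matrix()
        o=np.array(tcp)-[0,0,.006]+p[1:4]
        return o+(B-[0,0,h])@Rm.T
    def r(p): return np.r_[(cam.proj(model(p))-U).ravel(), p[1:4]/.003, p[4]/.05]
    f=least_squares(r,[.1,0,0,0,0]); sd=np.sqrt(np.diag(np.linalg.inv(f.jac.T@f.jac)))
    return f.x,sd,f.fun[:2*len(U)]
E
python3 - <<'E'
from btilt import *
s=load("side0.npz")
# -x end near the robot = right in image
c=lambda L:un(L,5,(240,160))
B=[(-.06,.03,.02),(-.06,.03,0),(.06,.03,.02),(.06,.03,0),(-.06,-.03,.02),(-.045,.011,.064),(-.045,.011,.02)]
U=c([(330,506),(336,526),(136,400),(138,419),(405,447),(330,393) ,(325,460)])
x,sd,f=fit_tilt(s,list(zip(B,U)),[.5785,.0524,.1508],np.radians(-3.2)); print(x.round(4),sd.round(4),f.reshape(-1,2).round(2))
# before pressing
c=lambda L:un(L,4,(220,110))
U=c([(342,540),(345,560),(188,444),(190,464),(411,490),(340,434),(340,503)])
x,sd,f=fit_tilt(s,list(zip(B,U)),[.5732,.0501,.2036],np.radians(-3.4)); print(x.round(4),sd.round(4),f.reshape(-1,2).round(2))
E
```

```text
[ 0.0732 -0.0025 -0.0022 -0.0011  0.0456] [0.0209 0.0015 0.0018 0.0022 0.0322] [[-0.53 -0.44]
 [-1.41  2.06]
 [-0.61 -1.5 ]
 [-0.29  1.12]
 [ 1.77 -2.77]
 [-0.72 -0.02]
 [ 0.99  1.35]]
[ 0.0509  0.0016 -0.0014  0.001   0.0563] [0.0201 0.0016 0.0018 0.0022 0.0317] [[ 0.18 -1.27]
 [-0.46  0.61]
 [-1.45 -0.37]
 [-1.41  1.42]
 [ 0.85 -2.61]
 [ 1.02  2.16]
 [ 1.24  0.55]]
```

Emit:
play_rows([
  {"dp": [0,0,0],"spin": 0},
  {"dp": [0,0,0],"spin": 0},
  {"dp": [0.001,0,0],"spin": 0},
  {"dp": [0.002,0,0],"spin": 0},
  {"dp": [0.003,0,0],"spin": 0},
  {"dp": [0.004,0,0],"spin": 0},
  {"dp": [0.004,0,0],"spin": 0},
  {"dp": [0.004,0,0],"spin": 0},
  {"dp": [0.004,0,0],"spin": 0},
  {"dp": [0.004,0,0],"spin": 0},
], fingers=0.55, squeeze=20)

```text
t: 9.15
ee_pos: [0.5791, 0.0524, 0.1483]
orientation: [-1.171, 1.229, 1.162]
force: [3.0, -1.3, 7.9]
finger_gap: 0.0215
```

```bash
python3 tgt.py 0 101 0; python3 - <<'E'
from h import *
from cell import manip
im=manip.get_image("side"); c=Cam(im); crop(c.px,240,160,150,120,5,"pics/t2_s.png")
E
```

```text
tcp [0.5748 0.0509 0.1477]
t 9.15 p [0.5791 0.0524 0.1483] zang 86.8 xdir [ 0.008  0.    -1.   ] F [ 2.97 -1.31  7.91] gap 0.0215 q [ 0.37  0.41 -0.25  0.   -0.9  -2.  ]
dp [ 0.0008  0.0054 -0.0021]
spin 0.0012
```

View pics/t2_s.png

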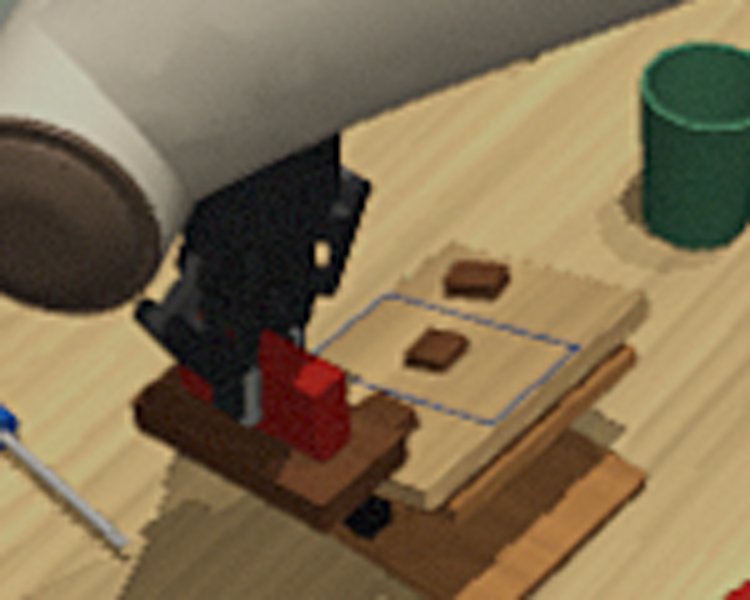

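Emit:
play_rows([
  {"dp": [0.001,0,0],"spin": 0},
  {"dp": [0.002,0,0],"spin": 0},
  {"dp": [0.003,0,0],"spin": 0},
  {"dp": [0.004,0,0],"spin": 0},
  {"dp": [0.005,0,0],"spin": 0},
  {"dp": [0.006,0,0],"spin": 0},
  {"dp": [0.007,0,0],"spin": 0},
  {"dp": [0.008,0,0],"spin": 0},
  {"dp": [0.009,0,0],"spin": 0},
  {"dp": [0.01,0,0],"spin": 0},
], fingers=0.55, squeeze=20)

```text
t: 10.45
ee_pos: [0.581, 0.0526, 0.1414]
orientation: [-1.174, 1.225, 1.16]
force: [5.4, -2.2, 10.2]
finger_gap: 0.0215
```

```bash
python3 tgt.py 0 101 0; python3 - <<'E'
from h import *
from cell import manip
im=manip.get_image("side"); c=Cam(im); crop(c.px,240,160,150,120,5,"pics/t3_s.png")
E
```

```text
tcp [0.5748 0.0509 0.1477]
t 10.45 p [0.581  0.0526 0.1414] zang 86.88 xdir [ 0.012  0.001 -1.   ] F [ 5.35 -2.21 10.16] gap 0.0215 q [ 0.37  0.42 -0.26  0.01 -0.88 -2.  ]
dp [-0.0079  0.0075 -0.0024]
spin 0.002
```

View pics/t3_s.png

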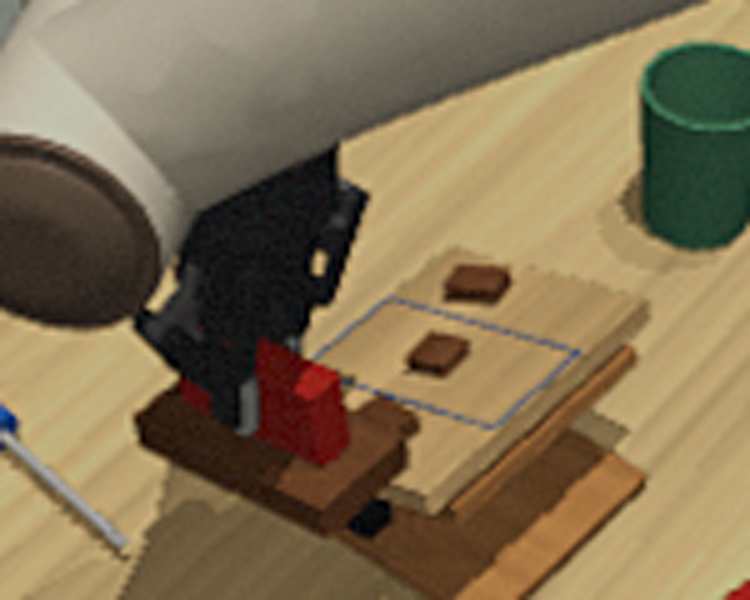

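```bash
python3 - <<'E'
from h import *
s=load("side0.npz")
for th in (0,.1,.2,.3,.4):
    Rm=(R.from_euler('z',-.055)*R.from_euler('y',th)).as_matrix()
    o=np.array([.581,.0526,.1354])
    P=o+(np.array([(-.06,.03,.02),(.06,.03,.02),(-.06,.03,0),(.06,.03,0)])-[0,0,.0482])@Rm.T
    u=(s.proj(P)-[240,160]+.5)*5-.5; print(th,u.round(0).tolist(), ((u[0]-u[1])[1]/(u[0]-u[1])[0]).round(3))
E
```

```text
0 [[314.0, 520.0], [121.0, 395.0], [315.0, 549.0], [124.0, 425.0]] 0.641
0.1 [[319.0, 513.0], [126.0, 407.0], [322.0, 545.0], [132.0, 438.0]] 0.552
0.2 [[322.0, 506.0], [133.0, 419.0], [329.0, 539.0], [142.0, 451.0]] 0.459
0.3 [[324.0, 497.0], [140.0, 431.0], [334.0, 532.0], [152.0, 464.0]] 0.362
0.4 [[324.0, 488.0], [148.0, 442.0], [338.0, 524.0], [162.0, 476.0]] 0.258
```

Emit:
play_rows([
  {"dp": [0.001,0,0],"spin": 0},
  {"dp": [0.002,0,0],"spin": 0},
  {"dp": [0.003,0,0],"spin": 0},
  {"dp": [0.004,0,0],"spin": 0},
  {"dp": [0.005,0,0],"spin": 0},
  {"dp": [0.006,0,0],"spin": 0},
  {"dp": [0.007,0,0],"spin": 0},
  {"dp": [0.008,0,0],"spin": 0},
  {"dp": [0.009,0,0],"spin": 0},
  {"dp": [0.01,0,0],"spin": 0},
], fingers=0.52, squeeze=20)

```text
t: 11.75
ee_pos: [0.583, 0.0528, 0.1345]
orientation: [-1.177, 1.22, 1.158]
force: [8.0, -3.0, 10.8]
finger_gap: 0.022
```

```bash
python3 tgt.py 0 101 0; python3 - <<'E'
from h import *
from cell import manip
im=manip.get_image("side"); c=Cam(im); crop(c.px,240,160,150,120,5,"pics/t4_s.png")
E
```

```text
tcp [0.5748 0.0509 0.1477]
t 11.75 p [0.583  0.0528 0.1345] zang 86.96 xdir [ 0.017  0.001 -1.   ] F [ 8.01 -3.01 10.83] gap 0.022 q [ 0.37  0.42 -0.27  0.01 -0.86 -2.  ]
dp [-0.0167  0.0099 -0.0028]
spin 0.0029
```

View pics/t4_s.png

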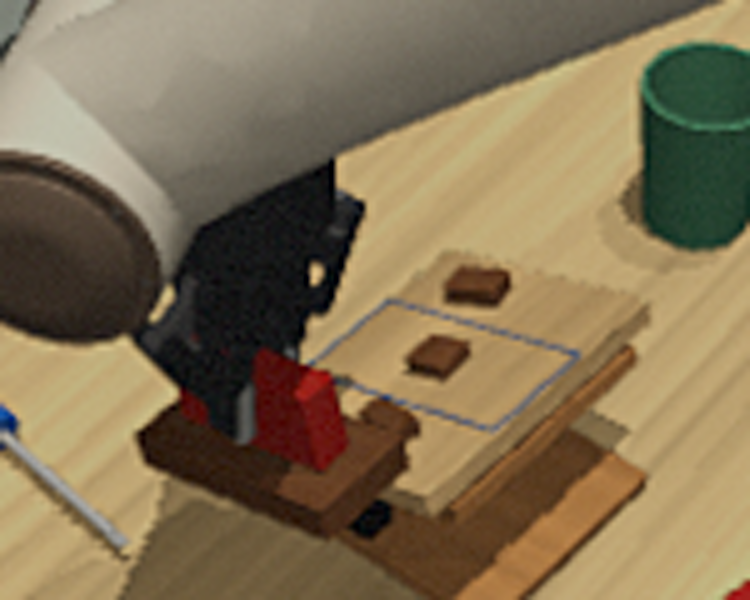

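The block now looks tilted about 0.29 rad, close to the slope. I'll grip firmly and lift clear to measure it.

Emit:
play_rows([
  {"dp": [0,0,0],"spin": 0},
  {"dp": [0,0,0],"spin": 0},
  {"dp": [0,0,0],"spin": 0},
  {"dp": [0,0,0],"spin": 0},
  {"dp": [-0.006,-0.005,0],"spin": 0},
  {"dp": [-0.015,-0.01,0],"spin": 0},
  {"dp": [-0.025,-0.01,0],"spin": 0},
  {"dp": [-0.03,-0.01,0],"spin": 0},
  {"dp": [-0.03,-0.01,0],"spin": 0},
  {"dp": [-0.03,-0.01,0],"spin": 0},
], fingers=1, squeeze=70)

```text
t: 13.05
ee_pos: [0.5834, 0.0517, 0.1527]
orientation: [-1.166, 1.238, 1.168]
force: [0.4, 0.5, -3.1]
finger_gap: 0.0211
```

```bash
python3 tgt.py 0 101 2; python3 - <<'E'
from h import *
from cell import manip
im=manip.get_image("side"); np.savez("s5.npz",**im); c=Cam(im); crop(c.px,240,160,150,120,5,"pics/t5_s.png")
im=manip.get_image("top"); np.savez("t5.npz",**im);c=Cam(im); crop(c.px,260,200,120,100,6,"pics/t5_t.png")
E
```

```text
tcp [0.5754 0.0509 0.1496]
t 13.05 p [0.5834 0.0517 0.1527] zang 86.68 xdir [-0.002 -0.    -1.   ] F [ 0.35  0.52 -3.11] gap 0.0211 q [ 0.36  0.41 -0.23 -0.   -0.93 -1.99]
dp [ 0.0039  0.0099 -0.0015]
spin -0.0002
```

View pics/t5_s.png

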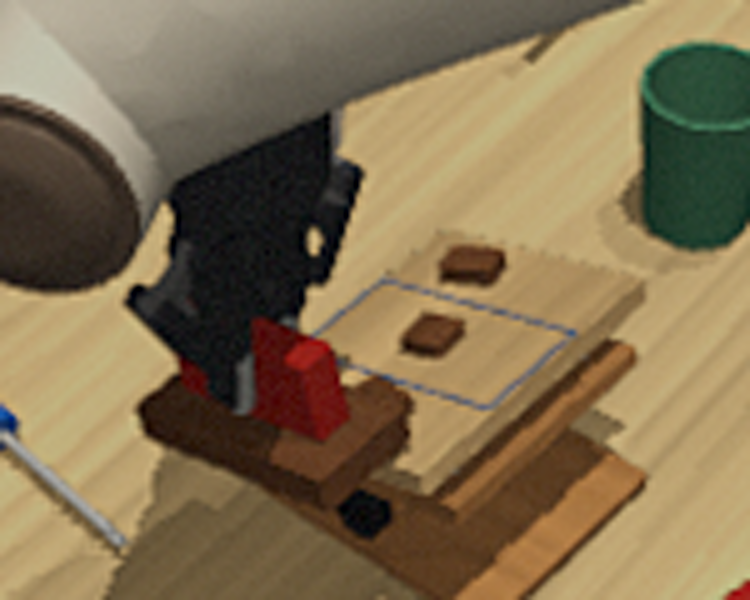

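View pics/t5_t.png

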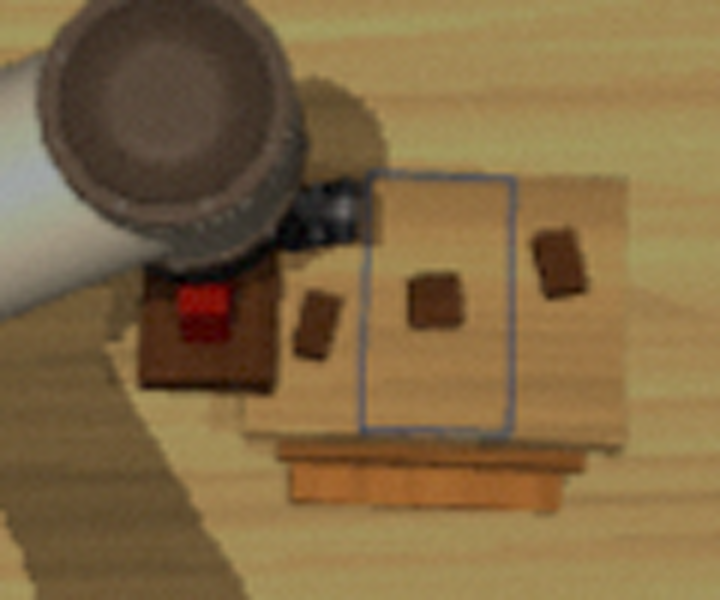

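```bash
python3 - <<'E'
from btilt import *
s=load("s5.npz"); c=lambda L:un(L,5,(240,160))
B=[(-.06,.03,.02),(-.06,.03,0),(.06,.03,.02),(-.06,-.03,.02),(-.06,-.03,0)]
U=c([(323,481),(322,506),(139,409),(411,402),(409,428)])
x,sd,f=fit_tilt(s,list(zip(B,U)),[.5834,.0517,.1527],np.radians(-3.3)); print(x.round(4),sd.round(4),f.reshape(-1,2).round(2))
from fit import pose
p=np.load("jig.npy"); o,Rm=pose(p)
Rb=(R.from_euler('z',np.radians(-3.3))*R.from_euler('y',x[0])*R.from_euler('x',x[4])).as_matrix()
P=np.array([.5834,.0517,.1467])+x[1:4]+(np.array(B+[(.06,-.03,0),(-.06,-.03,0)])-[0,0,.0482])@Rb.T
print(((P-o)@Rm*1e3).round(1)[-2:])
E
python3 - <<'E'
# overlay
import sys; sys.path.insert(0,'.')
import os; os.chdir('.')
from h import *
from fit import pts
s=load("s5.npz"); im=s.px[:,:,::-1].copy(); im=cv2.resize(im[160:280,240:390],None,fx=5,fy=5,interpolation=cv2.INTER_CUBIC)
tr=lambda u:((u-[240,160]+.5)*5-.5).round().astype(int)
p=np.load("jig.npy"); 
P=tr(s.proj(pts(p))); cv2.polylines(im,[P[:4]],1,(0,255,0),1); cv2.polylines(im,[P[4:]],1,(0,255,0),1)
B=np.array([(a,b,c) for c in (0,.02) for a,b in ((.06,.03),(.06,-.03),(-.06,-.03),(-.06,.03))])
for th,col in ((.25,(255,0,0)),(.31,(255,255,0))):
    Rb=(R.from_euler('z',np.radians(-3.3))*R.from_euler('y',th)).as_matrix()
    Q=tr(s.proj(np.array([.5834,.0517,.1467])+(B-[0,0,.0482])@Rb.T))
    cv2.polylines(im,[Q[:4]],1,col,1);cv2.polylines(im,[Q[4:]],1,col,1)
cv2.imwrite("pics/ov5.png",im)
E
```

```text
[ 0.2892  0.0011 -0.0003  0.0003 -0.0172] [0.0287 0.0016 0.0019 0.0023 0.0324] [[-0.81 -1.06]
 [ 1.55  0.93]
 [-0.87 -0.26]
 [-1.02 -0.57]
 [ 1.31  1.18]]
[[ 68.5  71.2   9.7]
 [-51.5  71.3   7.4]]
```

View pics/ov5.png

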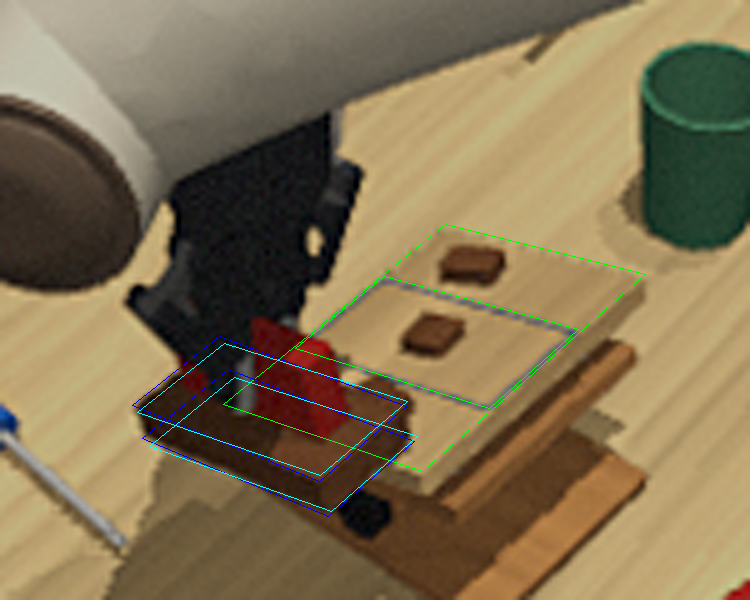

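Emit:
play_rows([
  {"dp": [0.004,0,0],"spin": 0},
  {"dp": [0.008,0,0],"spin": 0},
  {"dp": [0.008,0,-0.008],"spin": 0},
  {"dp": [0.008,0,-0.018],"spin": 0},
  {"dp": [0.008,0,-0.029],"spin": 0},
  {"dp": [0.008,0,-0.04],"spin": 0},
  {"dp": [0.008,0,-0.051],"spin": 0},
  {"dp": [0.008,0,-0.062],"spin": 0},
  {"dp": [0.008,0,-0.073],"spin": 0},
  {"dp": [0.008,0,-0.08],"spin": 0},
])

```text
t: 14.4
ee_pos: [0.5804, -0.0127, 0.1472]
orientation: [-1.166, 1.236, 1.166]
force: [0.9, 0.6, -1.0]
finger_gap: 0.0211
```

```bash
python3 tgt.py 0 -70 0; python3 - <<'E'
from h import *
from cell import manip
im=manip.get_image("side"); c=Cam(im); crop(c.px,240,160,150,120,5,"pics/t6_s.png")
im=manip.get_image("top"); c=Cam(im); crop(c.px,270,190,150,100,5,"pics/t6_t.png")
E
```

```text
tcp [ 0.565  -0.1198  0.1477]
t 14.4 p [ 0.5804 -0.0127  0.1472] zang 86.67 xdir [ 0.  0. -1.] F [ 0.88  0.57 -0.99] gap 0.0211 q [ 0.26  0.41 -0.25 -0.   -0.91 -1.89]
dp [-0.0006  0.0114 -0.1347]
spin -0.0004
```

View pics/t6_s.png

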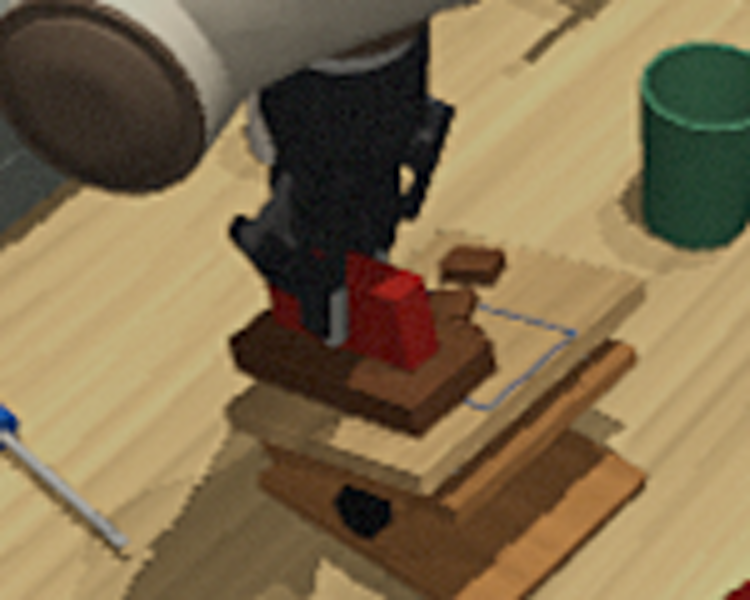

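View pics/t6_t.png

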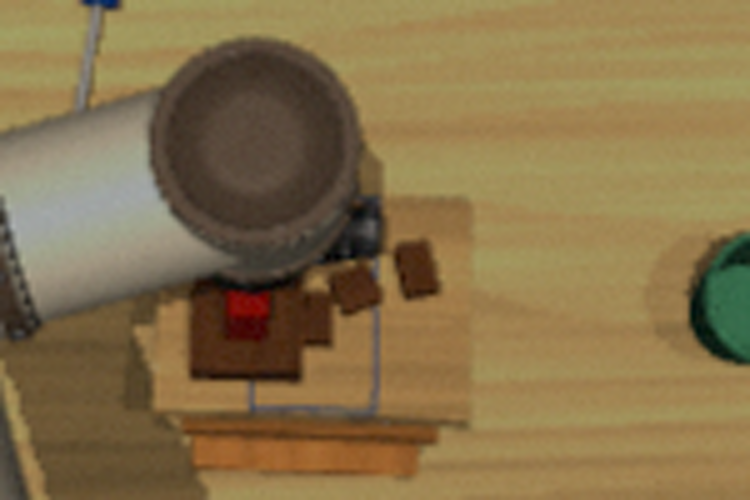

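The chips are moving ahead of the face as intended: left and middle are pushed together, with the right one next. I'll continue past the far edge.

Emit:
play_rows([
  {"dp": [0,0,-0.014],"spin": 0},
  {"dp": [0,0,-0.028],"spin": 0},
  {"dp": [0,0,-0.042],"spin": 0},
  {"dp": [0,0,-0.056],"spin": 0},
  {"dp": [0,0,-0.07],"spin": 0},
  {"dp": [0,0,-0.084],"spin": 0},
  {"dp": [0,0,-0.098],"spin": 0},
  {"dp": [0,0,-0.112],"spin": 0},
  {"dp": [0,0,-0.126],"spin": 0},
  {"dp": [0,0,-0.138],"spin": 0},
])

```text
t: 15.75
ee_pos: [0.5739, -0.1231, 0.1471]
orientation: [-1.166, 1.236, 1.166]
force: [0.5, 1.4, -0.5]
finger_gap: 0.021
```

```bash
python3 tgt.py 0 -75 0; python3 - <<'E'
from h import *
from cell import manip
im=manip.get_image("side"); c=Cam(im); crop(c.px,270,130,160,120,5,"pics/t7_s.png")
im=manip.get_image("top"); c=Cam(im); crop(c.px,290,190,150,120,5,"pics/t7_t.png")
E
```

```text
tcp [ 0.5647 -0.1248  0.1477]
t 15.75 p [ 0.5739 -0.1231  0.1471] zang 86.67 xdir [-0. -0. -1.] F [ 0.53  1.35 -0.47] gap 0.021 q [ 0.06  0.42 -0.23  0.   -0.92 -1.69]
dp [-0.0007  0.0114 -0.0027]
spin -0.0003
```

View pics/t7_s.png

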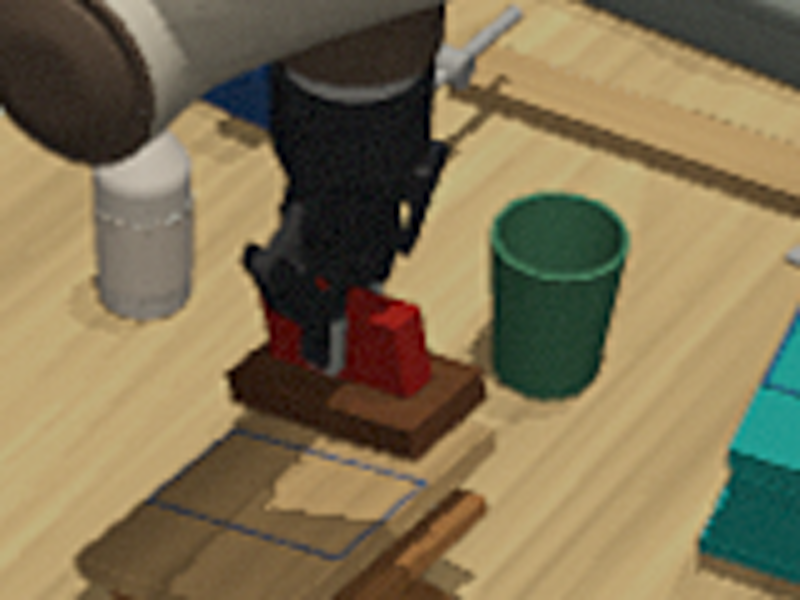

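View pics/t7_t.png

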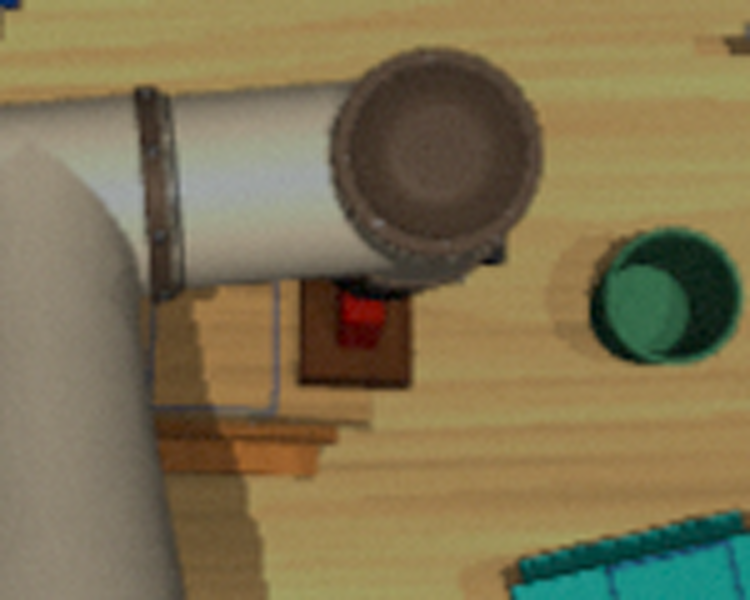

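Emit:
play_rows([
  {"dp": [-0.01,0.002,0],"spin": 0},
  {"dp": [-0.012,0.004,0.012],"spin": 0},
  {"dp": [-0.012,0.006,0.026],"spin": 0},
  {"dp": [-0.012,0.008,0.04],"spin": 0},
  {"dp": [-0.012,0.008,0.054],"spin": 0},
  {"dp": [-0.012,0.008,0.068],"spin": 0},
  {"dp": [-0.012,0.008,0.08],"spin": 0},
  {"dp": [-0.012,0.008,0.088],"spin": 0},
  {"dp": [-0.012,0.008,0.09],"spin": 0},
  {"dp": [-0.012,0.008,0.09],"spin": 0},
])

```text
t: 17.1
ee_pos: [0.5718, -0.0502, 0.1567]
orientation: [-1.166, 1.236, 1.166]
force: [0.5, 0.0, -3.1]
finger_gap: 0.0206
```

```bash
python3 tgt.py 0 0 0; python3 - <<'E'
from h import *
from cell import manip
im=manip.get_image("side"); np.savez("s8.npz",**im); c=Cam(im); crop(c.px,260,130,170,125,4.7,"pics/t8_s.png")
im=manip.get_image("top"); np.savez("t8.npz",**im); c=Cam(im); crop(c.px,270,190,180,120,4.4,"pics/t8_t.png")
E
```

```text
tcp [ 0.569  -0.0499  0.1477]
t 17.1 p [ 0.5718 -0.0502  0.1567] zang 86.68 xdir [-0. -0. -1.] F [ 0.53  0.   -3.08] gap 0.0206 q [ 0.19  0.39 -0.26  0.   -0.93 -1.82]
dp [0.0113 0.0035 0.0002]
spin -0.0002
```

View pics/t8_s.png

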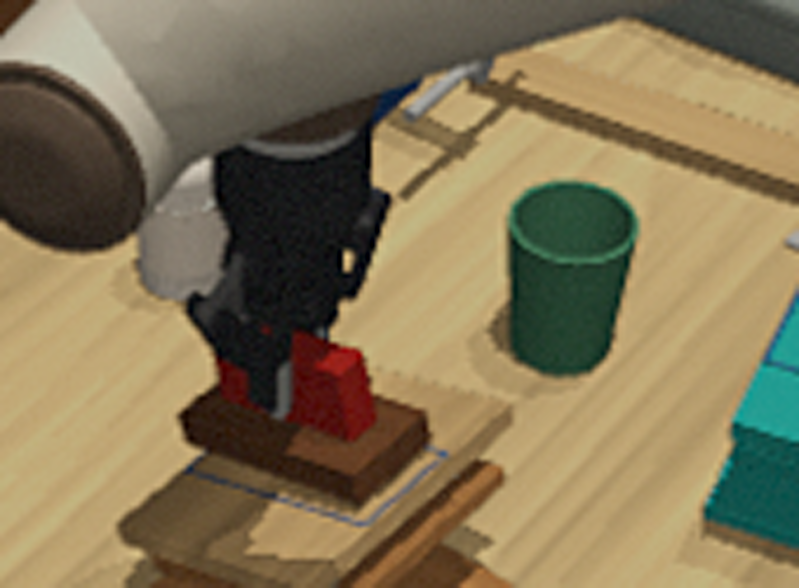

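View pics/t8_t.png

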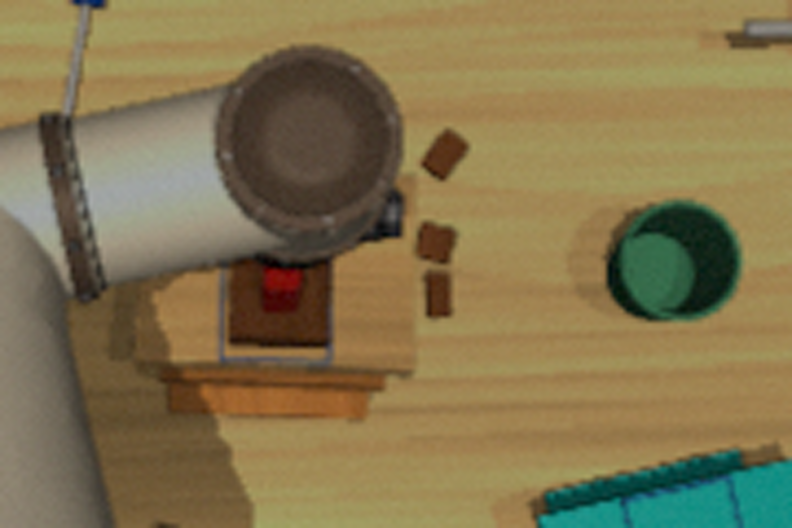

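```bash
python3 - <<'E'
from h import *
from fit import pose,un,pts
t=load("t8.npz"); p=np.load("jig.npy"); o,Rm=pose(p)
Rb=(R.from_euler('z',np.radians(-3.3))*R.from_euler('y',.3)).as_matrix()
B=np.array([(-.06,.03,.02),(-.06,-.03,.02)])
tcp=np.array([.5718,-.0502,.1567])
P=tcp-[0,0,.006]+(B-[0,0,.0482])@Rb.T
print("pred",((t.proj(P)-[270,190]+.5)*4.4-.5).round(1), "seat coords",((P-o)@Rm*1e3).round(1))
print("outline pred",((t.proj(pts(p))[2:4]-[270,190]+.5)*4.4-.5).round(1))
crop(t.px,305,235,60,50,12,"pics/c8.png")
print("pred in c8",((t.proj(P)-[305,235]+.5)*12-.5).round(1))
E
```

```text
pred [[227.  338. ]
 [328.6 341.4]] seat coords [[-59.8  29.9  29. ]
 [-59.8 -30.1  29. ]]
outline pred [[332.  364.1]
 [219.  360.3]]
pred in c8 [[199.9 382.6]
 [477.1 392. ]]
```

View pics/c8.png

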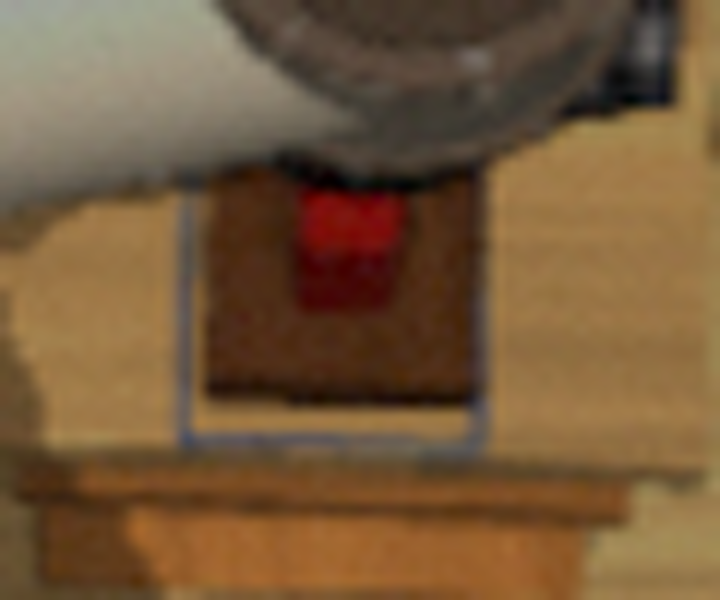

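Top view: all three chips lie flat on the bench, just right of the panel, at crop (445,155), (436,242) and (438,295). The block is centred over the outline to about 2 mm. Now I'll lower it along the face normal until it just touches.

Emit:
play_rows([
  {"dp": [0.002,0.0007,0],"spin": 0},
  {"dp": [0.004,0.0014,0],"spin": 0},
  {"dp": [0.006,0.002,0],"spin": 0},
  {"dp": [0.008,0.0026,0],"spin": 0},
  {"dp": [0.01,0.0033,0],"spin": 0},
  {"dp": [0.012,0.004,0],"spin": 0},
  {"dp": [0.0135,0.0045,0],"spin": 0},
  {"dp": [0.0135,0.0045,0],"spin": 0},
  {"dp": [0.0135,0.0045,0],"spin": 0},
  {"dp": [0.0135,0.0045,0],"spin": 0},
])

```text
t: 18.45
ee_pos: [0.5685, -0.0499, 0.1462]
orientation: [-1.167, 1.235, 1.166]
force: [0.6, -1.1, 3.5]
finger_gap: 0.0215
```

```bash
python3 tgt.py 0 0 -7
```

```text
tcp [ 0.5669 -0.0498  0.141 ]
t 18.45 p [ 0.5685 -0.0499  0.1462] zang 86.7 xdir [ 0.001 -0.    -1.   ] F [ 0.63 -1.06  3.48] gap 0.0215 q [ 0.2   0.4  -0.28  0.   -0.9  -1.82]
dp [0.0065 0.0021 0.0001]
spin -0.0001
```

Emit:
play_rows([
  {"dp": [0,0,0],"spin": 0},
  {"dp": [0,0,0],"spin": 0},
  {"dp": [0.001,0.0003,0],"spin": 0},
  {"dp": [0.002,0.0006,0],"spin": 0},
  {"dp": [0.003,0.001,0],"spin": 0},
  {"dp": [0.004,0.0013,0],"spin": 0},
  {"dp": [0.005,0.0016,0],"spin": 0},
  {"dp": [0.006,0.002,0],"spin": 0},
  {"dp": [0.007,0.0023,0],"spin": 0},
  {"dp": [0.007,0.0023,0],"spin": 0},
], fingers=0.52, squeeze=20)

```text
t: 19.7
ee_pos: [0.5671, -0.0499, 0.1414]
orientation: [-1.168, 1.235, 1.165]
force: [2.8, -1.1, 7.2]
finger_gap: 0.0211
```

```bash
python3 tgt.py 0 0 -7;  python3 - <<'E'
from h import *
from cell import manip
im=manip.get_image("side"); np.savez("s9.npz",**im); c=Cam(im); crop(c.px,275,185,100,80,7.5,"pics/t9_s.png")
im=manip.get_image("top"); np.savez("t9.npz",**im); c=Cam(im); crop(c.px,290,210,90,75,8,"pics/t9_t.png")
E
```

```text
tcp [ 0.5669 -0.0498  0.141 ]
t 19.7 p [ 0.5671 -0.0499  0.1414] zang 86.72 xdir [ 0.002 -0.    -1.   ] F [ 2.81 -1.13  7.2 ] gap 0.0211 q [ 0.2   0.4  -0.29  0.   -0.88 -1.83]
dp [0.0005 0.0003 0.0001]
spin 0.0002
```

View pics/t9_s.png

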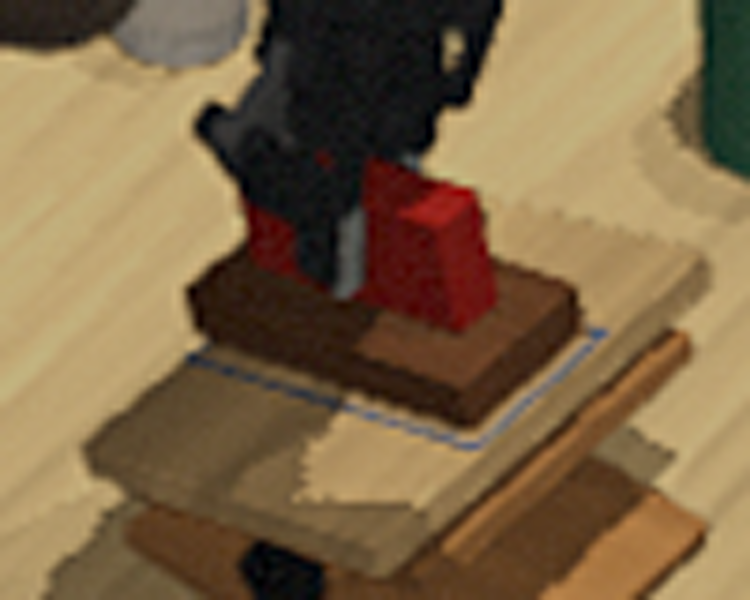

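View pics/t9_t.png

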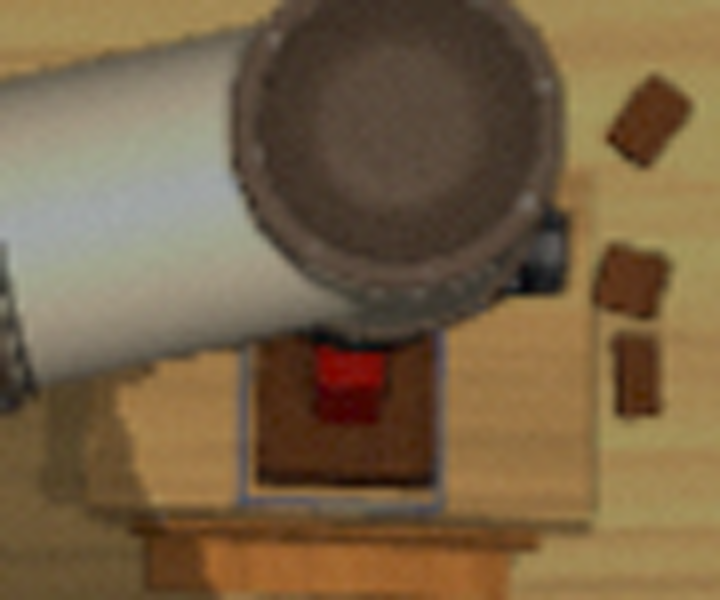

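```bash
cat > ov.py <<'E'
from h import *
from fit import pose,XY
def ov(npz,x0,y0,w,h,k,name,sink,dth=0.,xs=0,ys=0,du=(0,0)):
    s=load(npz); p=np.load("jig.npy"); o,Rm=pose(p)
    im=cv2.resize(s.px[y0:y0+h,x0:x0+w,::-1],None,fx=k,fy=k,interpolation=cv2.INTER_CUBIC)
    tr=lambda P:((s.proj(P)+np.array(du)-[x0,y0]+.5)*k-.5).round().astype(int)
    W=lambda L:o+(np.array(L)-[0,0,sink])@Rm.T
    J=tr(W(np.c_[XY,np.zeros(8)])); cv2.polylines(im,[J[:4]],1,(0,255,0),1); cv2.polylines(im,[J[4:]],1,(0,255,0),1)
    B=np.array([(a,b,c) for c in (0,.02) for a,b in ((.06,.03),(.06,-.03),(-.06,-.03),(-.06,.03))])
    Rl=R.from_euler('y',dth).as_matrix()
    Q=tr(W(B@Rl.T+[xs,ys,abs(dth)*.06])); cv2.polylines(im,[Q[:4]],1,(255,255,0),1);cv2.polylines(im,[Q[4:]],1,(255,255,0),1)
    cv2.imwrite(name,im); print(Q.tolist())
E
python3 -c "
from ov import ov
ov('s9.npz',275,185,100,80,7.5,'pics/o9a.png',.007,du=(-.3,.8))"
```

```text
[[198, 354], [316, 258], [592, 336], [474, 439], [184, 304], [302, 209], [580, 284], [461, 387]]
```

View pics/o9a.png

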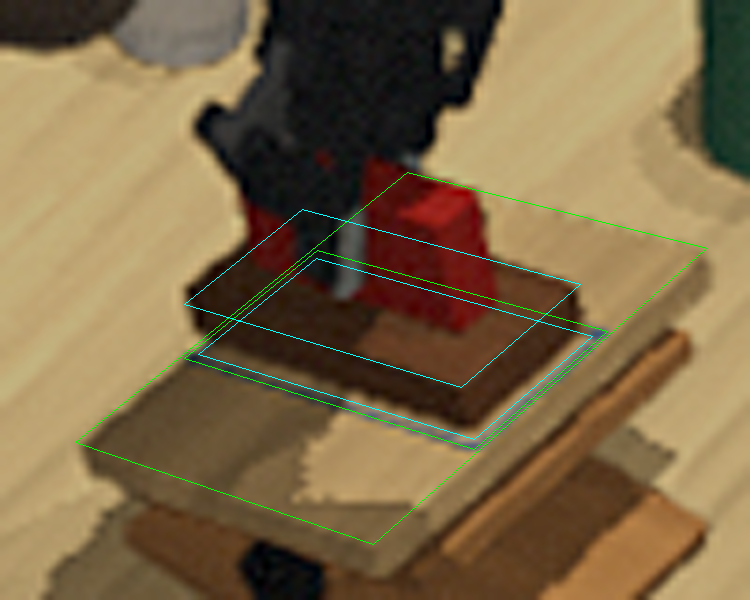

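```bash
python3 -c "
from h import *
s=load('s9.npz'); crop(s.px,295,212,65,40,12,'pics/z9.png')
im=load('t8.npz')
"
```

```text
(no output)
```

View pics/z9.png

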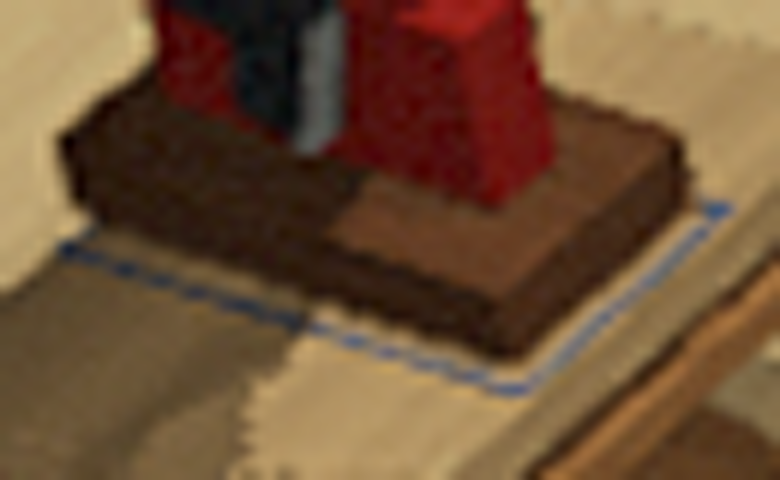

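```bash
python3 - <<'E'
from h import *
s=load("side0.npz"); t=load("top0.npz")
c=np.array([.522,.3205,0]); Rb=R.from_euler('z',np.radians(-11.7)).as_matrix()
B=np.array([(a,b,c) for c in (0,.02) for a,b in ((.06,.03),(.06,-.03),(-.06,-.03),(-.06,.03))]); 
H=np.array([(a,b,.064) for a,b in ((.045,.011),(.045,-.011),(-.045,-.011),(-.045,.011))])
im=cv2.resize(s.px[320:400,195:275,::-1],None,fx=9,fy=9,interpolation=cv2.INTER_CUBIC)
tr=lambda P:((s.proj(P)-[195,320]+.5)*9-.5).round().astype(int)
for L,col in ((B[:4],(255,255,0)),(B[4:],(0,255,0)),(H,(255,0,255))): cv2.polylines(im,[tr(c+L@Rb.T)],1,col,1)
cv2.imwrite("pics/b0.png",im)
E
```

```text
(no output)
```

View pics/b0.png

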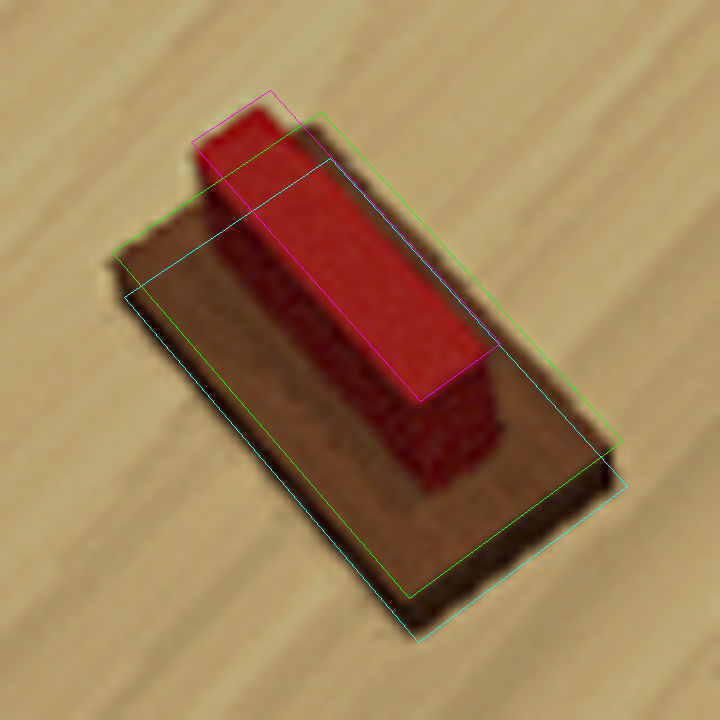

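Emit:
play_rows([
  {"dp": [0.0015,0.0005,0],"spin": 0},
  {"dp": [0.003,0.001,0],"spin": 0},
  {"dp": [0.0045,0.0015,0],"spin": 0},
  {"dp": [0.006,0.002,0],"spin": 0},
  {"dp": [0.006,0.002,0],"spin": 0},
  {"dp": [0.006,0.002,0],"spin": 0},
  {"dp": [0.006,0.002,0],"spin": 0},
  {"dp": [0.006,0.002,0],"spin": 0},
  {"dp": [0.006,0.002,0],"spin": 0},
  {"dp": [0.006,0.002,0],"spin": 0},
], fingers=0.5, squeeze=20)

```text
t: 21.05
ee_pos: [0.5678, -0.05, 0.1377]
orientation: [-1.172, 1.23, 1.162]
force: [5.1, -2.8, 8.4]
finger_gap: 0.0215
```

```bash
python3 tgt.py 0 0 -7;  python3 - <<'E'
from h import *
from cell import manip
im=manip.get_image("side"); np.savez("s10.npz",**im); c=Cam(im); crop(c.px,295,212,65,40,12,"pics/z10.png")
E
```

```text
tcp [ 0.5669 -0.0498  0.141 ]
t 21.05 p [ 0.5678 -0.05    0.1377] zang 86.78 xdir [ 0.008 -0.001 -1.   ] F [ 5.14 -2.8   8.41] gap 0.0215 q [ 0.2   0.4  -0.29  0.   -0.87 -1.83]
dp [-0.0042  0.0012  0.0003]
spin 0.0009
```

View pics/z10.png

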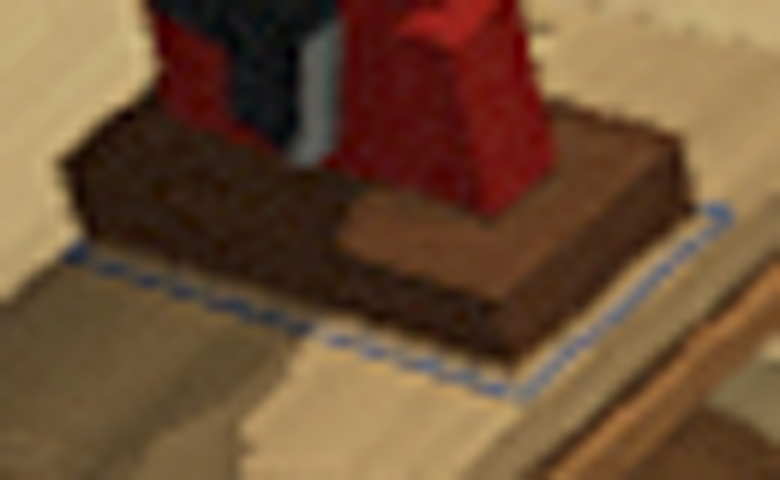

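```bash
python3 - <<'E'
from cell import manip; import numpy as np
s=manip.read_state(); print(np.round(s["force"],2),np.round(s["ft_torque"],3))
E
python3 - <<'E'
import os; os.chdir('.')
from h import *
from fit import pose
p=np.load('jig.npy'); o,Rm=pose(p)
# vertical intensity-edge profiles along the block's long bottom edge (+y) : find dark->lighter transition, then blue line
for npz,sink in (("s9.npz",.007),("s10.npz",.0103)):
    s=load(npz); g=s.px.astype(float); val=cv2.resize(g.sum(2)/3,None,fx=8,fy=8,interpolation=cv2.INTER_CUBIC); b=cv2.resize(g[:,:,2]-g[:,:,0],None,fx=8,fy=8,interpolation=cv2.INTER_CUBIC)
    out=[]
    for x in np.linspace(-.055,.055,12):
        P=s.proj(o+Rm@np.array([x,.03,-sink]))[0]; Q=s.proj(o+Rm@np.array([x,.034,-sink]))[0]
        c=int(round((P[0]+.5)*8-.5)); r=np.arange(int((P[1]-6)*8),int((P[1]+8)*8))
        v=val[r,c]; d=np.gradient(cv2.GaussianBlur(v[:,None],(1,9),0)[:,0]); 
        bl=b[r,c]; ib=np.argmax(bl); e=np.argmax(d[:ib]) if ib>5 else -1
        out.append((round(x*1e3),round((r[e]+.5)/8-.5-P[1],2),round((r[ib]+.5)/8-.5-(Q[1]+(Q[0]-P[0])*0),2),round((r[ib]-r[e])/8,2)))
    print(npz); print(out)
E
```

```text
[ 5.76 -2.34  7.27] [-0.723 -0.942  0.105]
s9.npz
[(-55, np.float64(0.08), np.float64(1.14), np.float64(2.0)), (-45, np.float64(-0.04), np.float64(1.14), np.float64(2.12)), (-35, np.float64(0.07), np.float64(1.14), np.float64(2.0)), (-25, np.float64(0.05), np.float64(1.13), np.float64(2.0)), (-15, np.float64(0.02), np.float64(1.1), np.float64(2.0)), (-5, np.float64(-0.15), np.float64(1.07), np.float64(2.12)), (5, np.float64(-0.7), np.float64(1.02), np.float64(2.62)), (15, np.float64(-0.76), np.float64(0.97), np.float64(2.62)), (25, np.float64(-0.95), np.float64(0.91), np.float64(2.75)), (35, np.float64(-0.9), np.float64(0.83), np.float64(2.62)), (45, np.float64(-1.12), np.float64(0.88), np.float64(2.88)), (55, np.float64(-1.46), np.float64(0.78), np.float64(3.12))]
s10.npz
[(-55, np.float64(-0.93), np.float64(0.0), np.float64(1.88)), (-45, np.float64(-0.8), np.float64(0.01), np.float64(1.75)), (-35, np.float64(-0.93), np.float64(0.01), np.float64(1.88)), (-25, np.float64(-5.07), np.float64(-5.87), np.float64(0.12)), (-15, np.float64(-0.97), np.float64(-0.02), np.float64(1.88)), (-5, np.float64(-6.26), np.float64(-5.67), np.float64(1.5)), (5, np.float64(-1.05), np.float64(0.04), np.float64(2.0)), (15, np.float64(-0.99), np.float64(0.24), np.float64(2.12)), (25, np.float64(-0.68), np.float64(0.56), np.float64(2.12)), (35, np.float64(-0.63), np.float64(0.49), np.float64(2.0)), (45, np.float64(-1.21), np.float64(0.66), np.float64(2.75)), (55, np.float64(-0.68), np.float64(0.57), np.float64(2.12))]
```

```bash
python3 - <<'E'
from h import *
a0=load("side0.npz"); 
from fit import pose
p=np.load('jig.npy'); o,Rm=pose(p)
print("rim px",a0.proj(o+Rm@np.array([[-.065,0,-.02],[-.065,.07,-.02],[-.065,-.07,-.02]]).T.T[0]), a0.proj(o+np.array([[-.065,.06,-.02],[-.065,-.06,-.02]])@Rm.T))
def gr(c): return cv2.cvtColor(c.px,cv2.COLOR_RGB2GRAY)
g0=gr(a0)
for nm,(x,y,w,h) in {"cradle_right":(350,228,20,18),"base":(345,245,28,28),"panel_corner":(355,210,16,16),"cradle_left":(326,252,22,14)}.items():
    T=g0[y:y+h,x:x+w]; T8=cv2.resize(T,None,fx=8,fy=8,interpolation=cv2.INTER_CUBIC)
    for n in ("s5","s8","s9","s10"):
        g=gr(load(n+".npz"))[y-5:y+h+5,x-5:x+w+5]; G=cv2.resize(g,None,fx=8,fy=8,interpolation=cv2.INTER_CUBIC)
        r=cv2.matchTemplate(G,T8,cv2.TM_CCOEFF_NORMED); _,m,_,l=cv2.minMaxLoc(r); print(nm,n,round(m,3),(l[0]/8-5,l[1]/8-5))
E
```

```text
rim px [[348.73977464 240.28403163]] [[332.80399879 254.57259048]
 [363.87353748 226.71458492]]
cradle_right s5 0.997 (0.0, 0.0)
cradle_right s8 0.997 (0.0, 0.0)
cradle_right s9 0.804 (0.75, 0.625)
cradle_right s10 0.774 (0.75, 0.75)
base s5 0.999 (0.0, 0.0)
base s8 0.999 (0.0, 0.0)
base s9 0.99 (0.0, 0.0)
base s10 0.988 (0.0, 0.0)
panel_corner s5 0.997 (0.0, 0.0)
panel_corner s8 0.997 (0.0, 0.0)
panel_corner s9 0.941 (0.875, 2.75)
panel_corner s10 0.939 (1.0, 2.875)
cradle_left s5 0.993 (0.0, 0.0)
cradle_left s8 0.924 (4.625, -4.0)
cradle_left s9 0.682 (5.0, -2.5)
cradle_left s10 0.632 (5.0, -2.5)
```

```bash
python3 - <<'E'
from h import *
ims=[cv2.resize(load(n).px[205:270,325:380,::-1],None,fx=7,fy=7,interpolation=cv2.INTER_CUBIC) for n in ("side0.npz","s10.npz")]
for i in ims:
    for y in range(0,455,35): cv2.line(i,(0,y),(385,y),(255,255,255),1)
    for x in range(0,385,35): cv2.line(i,(x,0),(x,455),(255,255,255),1)
cv2.imwrite("pics/rim.png",np.hstack(ims))
E
```

```text
(no output)
```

View pics/rim.png

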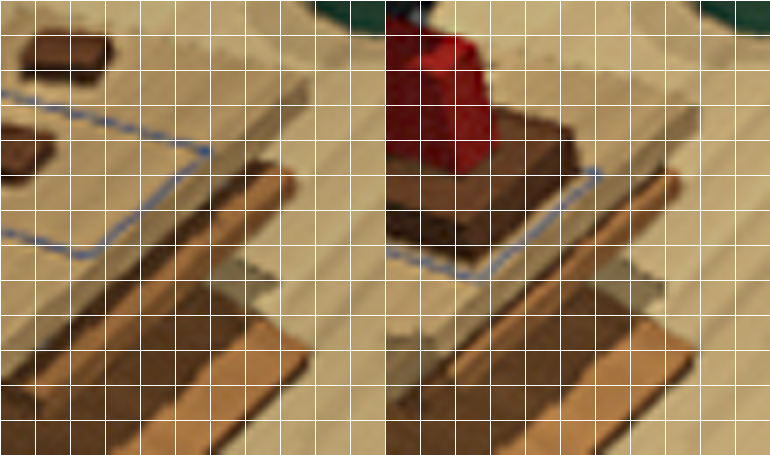

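```bash
python3 - <<'E'
from h import *
from fit import pose
p=np.load('jig.npy'); o,Rm=pose(p); s=load("s10.npz")
for c in ((-.065,-.085,0),(-.063,-.034,0),(-.063,.034,0),(.063,.034,0)):
    a=s.proj(o+Rm@np.array(c))[0]; b=s.proj(o+Rm@(np.array(c)-[0,0,.01]))[0]; print(c,a.round(1),"px per 10mm",(b-a).round(2))
# blue-line corner/edge shift: track blue features by template on (blueness)
def bl(n): q=load(n).px.astype(np.float32); return q[:,:,2]-q[:,:,0]
A=bl("side0.npz")
for nm,(x,y,w,h) in {"blue near -y corner":(348,221,12,12),"blue near +y corner":(331,234,12,11),"right edge":(338,222,20,22)}.items():
    T=cv2.resize(A[y:y+h,x:x+w],None,fx=8,fy=8,interpolation=cv2.INTER_CUBIC)
    for n in ("s8","s9","s10"):
        G=cv2.resize(bl(n+".npz")[y-6:y+h+6,x-6:x+w+6],None,fx=8,fy=8,interpolation=cv2.INTER_CUBIC)
        r=cv2.matchTemplate(G,T,cv2.TM_CCOEFF_NORMED); _,m,_,l=cv2.minMaxLoc(r); print(nm,n,round(m,3),(l[0]/8-6,l[1]/8-6))
E
```

```text
(-0.065, -0.085, 0) [368.5 214.5] px per 10mm [0.71 3.41]
(-0.063, -0.034, 0) [355.2 225.5] px per 10mm [0.79 3.43]
(-0.063, 0.034, 0) [337.4 241.2] px per 10mm [0.89 3.46]
(0.063, 0.034, 0) [298.7 229.2] px per 10mm [0.99 3.3 ]
blue near -y corner s8 0.885 (0.125, 0.0)
blue near -y corner s9 0.704 (0.625, 3.0)
blue near -y corner s10 0.689 (0.75, 3.25)
blue near +y corner s8 0.756 (0.0, 0.0)
blue near +y corner s9 0.673 (1.0, 3.0)
blue near +y corner s10 0.622 (0.875, 3.25)
right edge s8 0.717 (0.0, 0.0)
right edge s9 0.454 (0.625, 3.0)
right edge s10 0.463 (0.625, 3.375)
```

The panel is sunk about 9 mm and the sole's lower edge is parallel to the outline. I'll back off to about half travel, then firm up the grip.

Emit:
play_rows([
  {"dp": [-0.001,-0.0003,0],"spin": 0},
  {"dp": [-0.002,-0.0006,0],"spin": 0},
  {"dp": [-0.003,-0.001,0],"spin": 0},
  {"dp": [-0.003,-0.001,0],"spin": 0},
  {"dp": [-0.003,-0.001,0],"spin": 0},
  {"dp": [-0.003,-0.001,0],"spin": 0},
  {"dp": [-0.003,-0.001,0],"spin": 0},
  {"dp": [-0.003,-0.001,0],"spin": 0},
  {"dp": [-0.003,-0.001,0],"spin": 0},
  {"dp": [-0.003,-0.001,0],"spin": 0},
])

```text
t: 22.35
ee_pos: [0.5684, -0.0501, 0.1395]
orientation: [-1.171, 1.231, 1.162]
force: [5.3, -3.6, 5.0]
finger_gap: 0.0218
```

Emit:
play_rows([
  {"dp": [0,0,0],"spin": 0},
  {"dp": [0,0,0],"spin": 0},
  {"dp": [0,0,0],"spin": 0},
  {"dp": [0,0,0],"spin": 0},
  {"dp": [0,0,0],"spin": 0},
  {"dp": [0,0,0],"spin": 0},
  {"dp": [0,0,0],"spin": 0},
  {"dp": [0,0,0],"spin": 0},
  {"dp": [0,0,0],"spin": 0},
  {"dp": [0,0,0],"spin": 0},
], fingers=1, squeeze=40)

```text
t: 23.6
ee_pos: [0.5684, -0.0501, 0.1395]
orientation: [-1.171, 1.231, 1.162]
force: [4.9, -3.1, 5.2]
finger_gap: 0.0213
```

```bash
python3 tgt.py 0 0 -7;  python3 - <<'E'
from h import *
from fit import pose
from cell import manip
im=manip.get_image("side"); np.savez("s11.npz",**im); c=Cam(im); crop(c.px,295,205,75,55,10,"pics/z11.png")
im=manip.get_image("top"); np.savez("t11.npz",**im); c=Cam(im); crop(c.px,290,210,90,75,8,"pics/t11.png")
print(np.round(manip.read_state()["ft_torque"],3))
p=np.load('jig.npy'); o,Rm=pose(p)
def bl(n): q=load(n).px.astype(np.float32); return q[:,:,2]-q[:,:,0]
A=bl("side0.npz")
for nm,(x,y,w,h) in {"-y corner":(348,221,12,12),"+y corner":(331,234,12,11)}.items():
    T=cv2.resize(A[y:y+h,x:x+w],None,fx=8,fy=8,interpolation=cv2.INTER_CUBIC)
    G=cv2.resize(bl("s11.npz")[y-6:y+h+6,x-6:x+w+6],None,fx=8,fy=8,interpolation=cv2.INTER_CUBIC)
    r=cv2.matchTemplate(G,T,cv2.TM_CCOEFF_NORMED); _,m,_,l=cv2.minMaxLoc(r); print(nm,round(m,3),(l[0]/8-6,l[1]/8-6))
s=load("s11.npz"); g=s.px.astype(float); val=cv2.resize(g.sum(2)/3,None,fx=8,fy=8,interpolation=cv2.INTER_CUBIC); b=cv2.resize(g[:,:,2]-g[:,:,0],None,fx=8,fy=8,interpolation=cv2.INTER_CUBIC)
for x in np.linspace(-.055,.055,12):
    P=s.proj(o+Rm@np.array([x,.03,-.008]))[0]
    c=int(round((P[0]+.5)*8-.5)); r=np.arange(int((P[1]-4)*8),int((P[1]+5)*8)); v=val[r,c]; d=np.gradient(cv2.GaussianBlur(v[:,None],(1,9),0)[:,0]); ib=np.argmax(b[r,c]); e=np.argmax(d[:ib]) if ib>0 else 0
    print(round(x*1e3),round((r[ib]-r[e])/8,2),end="; ")
E
```

```text
tcp [ 0.5669 -0.0498  0.141 ]
t 23.6 p [ 0.5684 -0.0501  0.1395] zang 86.77 xdir [ 0.007 -0.001 -1.   ] F [ 4.94 -3.12  5.19] gap 0.0213 q [ 0.2   0.4  -0.29  0.   -0.87 -1.83]
dp [-0.0018  0.0019  0.0003]
spin 0.0008
[-0.782 -1.141  0.086]
-y corner 0.729 (0.625, 2.75)
+y corner 0.595 (0.75, 2.625)
-55 1.88; -45 1.75; -35 2.0; -25 2.0; -15 2.0; -5 2.0; 5 1.75; 15 2.25; 25 2.12; 35 1.88; 45 1.75; 55 1.75;
```

View pics/z11.png

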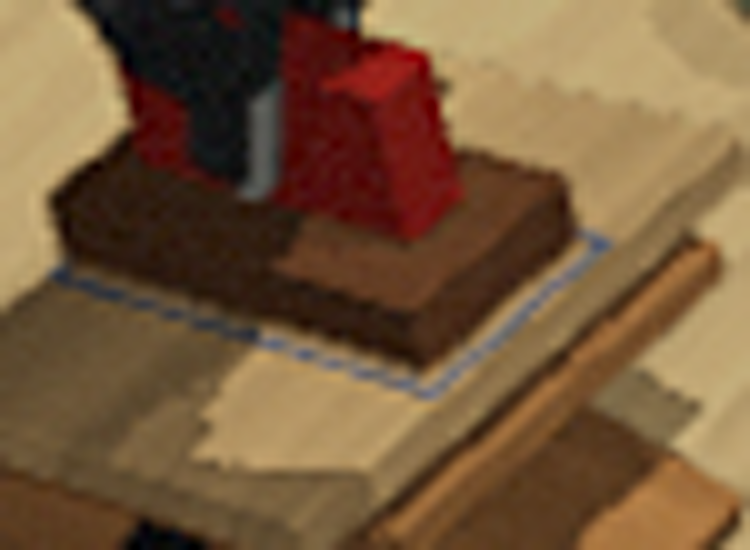

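View pics/t11.png

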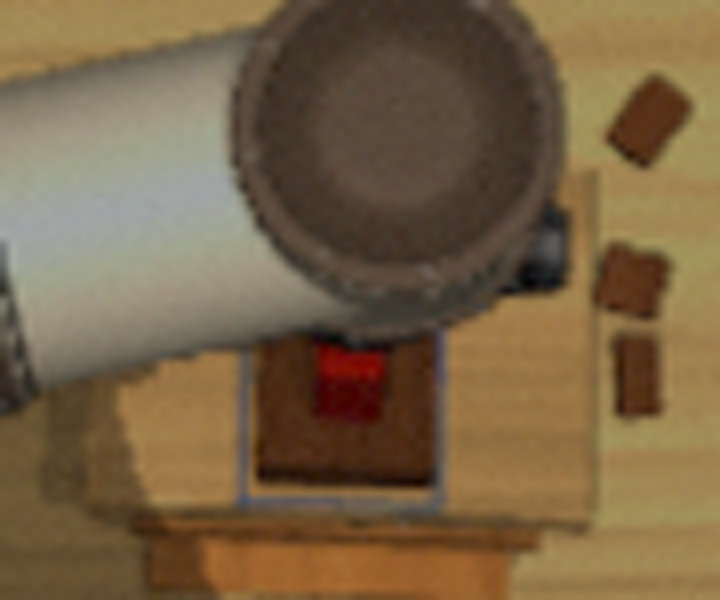

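The sole edge is parallel to the outline along its whole length, with 1.75–2.25 px spacing. The panel is in about 7–8 mm, the block is centred and the chips are on the bench, so I'm handing in.

```bash
python3 -c "
from cell import manip
print(manip.job_done())
s=manip.read_state(); print(s['t'],s['ee_pos'],s['force'],s['finger_gap'])"
```

```text
the job is handed in; nothing more can be done
None
the job is handed in; nothing more can be done
```

The job is handed in with the block gripped and pressing. All three offcuts were swept off the right side of the panel onto the bench. I took the smallest block by its handle and levered it to the slope against the panel's left edge. After the sweep I set it flush in the outline, because the tool can turn only about its own axis.

**Last checks, from the final images and force reading at 23.6 s:**
- **Offcuts:** all three lie flat on the bench beside the jig.
- **Position:** the block is centred in the outline within a few mm and in line with the slope.
- **Flushness:** the visible sole edge runs parallel to the outline along its whole length. That test is good to roughly 1 mm.
- **Panel depth:** about 7.8 mm by image and about 7.3 mm by the roughly 9.3 N force.
- **Grip:** 40 N commanded, with a finger gap of 21.3 mm on the handle.
- **Jig:** the cradle edge had not visibly moved.

**What failed or disagreed:**
- One move was refused because the spin values were missing, and nothing moved.
- The first press in the outline was about 1 mm short of flush at the low end. I pressed deeper, to about 9 mm, with a loose grip and then eased back.
- The readings of panel depth differed from each other by about 1 mm.
- No state could be read after hand-in, so the final hold itself is unchecked.

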